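Sort mixed hex spacers through the diverter chute

TASK

Switch the sorting chute on at its red mains rocker, then drop every hex spacer on the board into the chute, setting the diverter lever first so that the brass ones end up in the yellow tray and the aluminium ones in the blue tray; check where the trays stand. When all are sorted, switch the chute off again, and leave the other things on the bench where they are.

Things in the scene. Friction and masses are not known exactly. Their poses are not given: they have to be found in the camera images.
- chute: the sorting chute, fixed on the bench: base plate 150 (x) by 280 mm (y), a grey inlet in its middle 201 mm tall, and a closed tray bay to the left (+y) and right (-y) under clear covers sloping from 167 mm beside the inlet to 85 mm at its ends, 138 mm either side. Origin at the centre of its underside; x away from the robot, y to its left, turned up to 0.12 rad
- chute_mouth (a point): centre of the chute's inlet, in the plane of its rim, 201 mm above the bench; same axes as the chute. The inlet is 94 mm (x) by 100 mm (y) inside. Spacers are let go just above the rim over its middle; a steel flap below sends them left or right, down into a tray.
- diverter (a joint): angle (rad) of diverter lever and flap, one piece: -0.5 to 0.5, 0 upright, positive leans left (chute's +y). Axle along the chute's x, in its middle, 112 mm above the bench. Leaning LEFT (+) shuts the left side: parts fall into the RIGHT tray; leaning RIGHT (-) sends them LEFT. Set it fully against a stop (beyond 0.45 either way). Friction keeps it where it is left; about 1 N moves it.
- diverter_knob (a point): centre of the red ball knob (26 mm across) at the top of the diverter lever, 125 mm from the axle, carried by an upright steel rod 10 mm thick. The lever swings in a plane 110 mm in front (chute's -x, robot side) of the middle of the inlet, 48 mm in front of the chute's front face; push the knob sideways, following its arc.
- tray_yellow: yellow tray for brass spacers, open on top, 112 by 126 by 45 mm, 3 mm walls, fixed inside the chute 68 mm to one side of its middle (left or right, it varies); origin at the centre of its underside, y to the robot's left
- tray_blue: blue tray for aluminium spacers, the same size, on the other side of the chute; origin at the centre of its underside
- rocker (a joint): angle (rad) of the red mains rocker, -0.28 = off (near end down), +0.28 = on (far end down, by the green dot). Over-centre: it snaps to either end once past 0; pressing the raised end takes about 4 N, and that end goes down 13 mm.
- rocker_on_end (a point): point on top of the red rocker paddle, 24 mm from its pivot, on the far end (away from the robot): press down here to switch on. The paddle is 64 mm long and 26 mm wide, on a grey fixed box 110 by 70 by 46 mm; its top is 66 mm above the bench when level. x of this frame points from the off end to the on end.
- rocker_off_end (a point): the like point 24 mm from the pivot on the near end (robot side): press down here to switch off
- board: flat brown card board 220 by 280 mm, 4 mm thick, fixed on the bench, on which the spacers stand; origin at the centre of its underside
- brass_1_center (a point): centre of a hexagonal brass (yellow metal, 100 g) spacer, 26 mm across the flats, 30 mm across the corners, 30 mm long, with a dark bore mark on its ends; its z axis runs along the spacer, its x axis is square to one pair of flats (the other flats at 60 degree steps). It stands on end at the start, at any yaw; may be absent
- brass_2_center (a point): centre of a hexagonal brass (yellow metal, 100 g) spacer, 26 mm across the flats, 30 mm across the corners, 30 mm long, with a dark bore mark on its ends; its z axis runs along the spacer, its x axis is square to one pair of flats (the other flats at 60 degree steps). It stands on end at the start, at any yaw; may be absent
- brass_3_center (a point): centre of a hexagonal brass (yellow metal, 100 g) spacer, 26 mm across the flats, 30 mm across the corners, 30 mm long, with a dark bore mark on its ends; its z axis runs along the spacer, its x axis is square to one pair of flats (the other flats at 60 degree steps). It stands on end at the start, at any yaw; may be absent
- alu_1_center (a point): centre of a hexagonal aluminium (pale grey metal, 40 g) spacer, 26 mm across the flats, 30 mm across the corners, 30 mm long, with a dark bore mark on its ends; its z axis runs along the spacer, its x axis is square to one pair of flats (the other flats at 60 degree steps). It stands on end at the start, at any yaw; may be absent
- alu_2_center (a point): centre of a hexagonal aluminium (pale grey metal, 40 g) spacer, 26 mm across the flats, 30 mm across the corners, 30 mm long, with a dark bore mark on its ends; its z axis runs along the spacer, its x axis is square to one pair of flats (the other flats at 60 degree steps). It stands on end at the start, at any yaw; may be absent
- alu_3_center (a point): centre of a hexagonal aluminium (pale grey metal, 40 g) spacer, 26 mm across the flats, 30 mm across the corners, 30 mm long, with a dark bore mark on its ends; its z axis runs along the spacer, its x axis is square to one pair of flats (the other flats at 60 degree steps). It stands on end at the start, at any yaw; may be absent
- tape: green tape roll, 90 mm across, 24 mm high, a bystander to be left alone; origin at its underside
- sanding_block: cork sanding block with wooden grip, 100 by 60 by 40 mm, a bystander to be left alone; origin at its underside
- glue: white glue bottle, 56 mm across, 140 mm tall, a bystander to be left alone; origin at its underside
- filler: white jar with blue lid, 68 mm across, 60 mm tall, a bystander to be left alone; origin at its underside
- spatula: spatula, a bystander to be left alone; origin at its underside
- cup: paper cup, 72 mm across, 85 mm tall, a bystander to be left alone; origin at its underside
- offcut: brown tooling-board offcut, 55 by 40 by 22 mm, a bystander to be left alone; origin at its underside

How it is judged:
By the outcome, as a careful person would: the job done as asked, in the order asked, and still so for the second after the job is handed in, with the robot touching nothing.
Of brass_1, brass_2, brass_3, alu_1, alu_2, alu_3 only 4 to 6 are there at a start; the rules pass over those that are not, and their reading is None.
At some moment in a run one of brass_1, brass_2, brass_3, alu_1, alu_2, alu_3 may be knocked a few centimetres aside while the robot is not near it.
Once in a run the grip may slacken for a moment while it holds something.
It also fails if it takes over 208 s, if anything falls off the work surface, if the arm or the gripper's body presses on something with over 40 N, if the wrist force passes 120 N, or if a joint passes its speed limit or range.

ROBOT

A 6-joint arm with a two-finger parallel gripper is mounted at the origin on the work surface. World frame = base frame: x ahead of the robot, y to its left, z up, the work surface at z = 0. Lengths are in mm, angles in rad, forces in N, time in s.
With the tool pointing down it reaches from about 350 to 725 mm from the base axis. Payload 6 kg.
Tool frame: the origin (TCP) lies on the mounting face of the last link; the fingertips stand 173 mm ahead of it and the grasp point (between the pads) lies 155 mm ahead of it; z points along the fingers, y is the direction in which the jaws open and shut (so a half turn about z gives the same grasp; the last joint's range is limited). The gripper opens to 85 mm and grips with 20 to 120 N. Pads are 22 mm wide; open, the fingers measure 114 mm over their backs; the gripper's body (76 mm by 85 mm) begins 54 mm behind the grasp point. The pads swing forward as they close: fully open they stand 13 mm farther back than shut.
Start: joints at [1.622, 0.04, 0.085, 0, -1.615, -0.334], TCP at [167.4, 576.169, 404.661] pointing down, gripper open.
Joint ranges: [-2.56, 2.56], [-1.29, 2.01], [-1.08, 1.49], [-3.29, 1.98], [-2.81, -0.18], [-2.99, 2.99]. Speed limits (rad/s): [2.57, 2.57, 3.01, 3.14, 3.14, 3.14].

INTERFACE

Orientations are given as a 3x3 rotation matrix whose columns are the frame's x, y, z axes.
In Python, from workcell import manip gives the robot as it stands. The module is installed in compiled form; this text tells all that it offers.
- The arm moves only by the shell command python3 -m creep 'ROWS' [FORCE]. ROWS is JSON, a list of rows, each a list of 3 entries, a list of its own where there are three numbers: the turn, a rotation vector about the world's x, y, z each as a share of 60 degrees, from -1 to 1, then the shift along the world's x, y, z each as a share of 80 mm, from -1 to 1, then the closure, from 0 (fully open) to 1 (shut). In form: [[[wx, wy, wz], [dx, dy, dz], jaw], ...]. A call has 1 to 12 rows; each row is the pose to reach, as a shift and turn from the pose measured when the call began; what a row does not reach only later rows make up. A row lasts 1/10 s, in which the tool goes at most 50 mm and 8.59 degrees, less where a joint would pass 70% of its speed; a pose out of reach is approached as far as the arm can. A call with a number of a shift or a turn outside -1 to 1 is refused whole. A call with a gripper value outside its range is refused whole. The fingers move at their own pace and stop on an object; FORCE is the grip in N (left out, the last holds). Time passes only in rows, so rows that repeat a pose let the fingers close. It gives the time, the measured TCP pose, the force and the opening at its end, in the units of the state.
- manip.state(): the state, without advancing time (a new reading comes with each control period).
- manip.grab_frame(name): name is "scene" or "side" or "wrist"; returns a dict with "color" (420x560x3 uint8, red, green, blue), "fx", "fy", "cx", "cy" (pixels), "dist_coeffs" ([k1, k2, p1, p2, k3] as OpenCV has them; the pictures are not rectified), "rvec" (rotation vector, rad) and "tvec" (3), from world to camera coordinates, as OpenCV has them; the wrist camera has in their place "tool_from_camera" (4x4, takes a point from camera to tool coordinates, whose origin is the TCP and whose axes are the flange's). Camera axes: x right, y down, z forward; pixel columns grow to the right and rows downward; lengths in mm; the calibration is good to about 2 mm. A picture is of the moment at which its call begins: read the wrist's pose just before it. There is no depth.
- manip.hand_in(): hands the job in, once; it reports no verdict.
The state is a dict: "clock": time; "q": joint angles; "dq": joint speeds; "joint_torque": joint torques, N m; "position": TCP position; "orientation": TCP orientation; "wrist_force": force on the tool from outside, world axes, zero at the start; "torque": the same for the moment, N m; "finger_gap": finger opening in mm.
Only numpy, scipy, OpenCV 4.12 (cv2) and the standard library are available. Lean on these libraries where they do the work, as an engineer would, in place of code of your own. Each camera call takes 0.05 s, during which the arm holds its last target.

## Working session

There is one attempt and no reset: what is moved stays moved. The work goes in short steps, Python scripts to look and compute and a shell command to move; the robot and the scene stay as the last step left them, time stands still between calls to the robot, and variables do not carry over. Pictures are saved under pics/ and viewed, and the job is handed in when it is done.

```bash
mkdir -p pics
python3 - <<'E'
from workcell import manip
import cv2
s=manip.state(); print(s)
for n in("scene","side","wrist"):
    f=manip.grab_frame(n)
    cv2.imwrite(f"pics/{n}0.png",f["color"][:,:,::-1])
    print(n,{k:v for k,v in f.items() if k!="color"})
E
```

```text
{'clock': 0.0, 'q': array([ 1.62169523e+00,  4.08561858e-02,  8.38093032e-02, -4.89477791e-04,
       -1.61551830e+00, -3.33708567e-01]), 'dq': array([ 0.00083177, -0.00155708,  0.00025497,  0.00127318, -0.00137817,
        0.00113592]), 'joint_torque': array([ 5.01268150e-04, -3.68216515e+01,  3.47407937e+01,  6.93247497e+00,
       -5.51386605e-03,  1.26199629e-05]), 'position': array([167.31752785, 576.1814711 , 403.64754944]), 'orientation': array([[ 9.60281190e-01, -2.79033830e-01, -3.98360924e-04],
       [-2.79034090e-01, -9.60279526e-01, -1.79144730e-03],
       [ 1.17336564e-04,  1.83144943e-03, -9.99998316e-01]]), 'wrist_force': array([ 0.18014825, -0.81035883,  0.09984061]), 'torque': array([ 0.0257252 , -0.03976506,  0.02474171]), 'finger_gap': 85.66942919012418}
scene {'fx': 535.0087678916688, 'fy': 535.0087678916688, 'cx': 274.0226487081544, 'cy': 207.87035911224604, 'dist_coeffs': array([-0.1190048,  0.       ,  0.       ,  0.       ,  0.       ]), 'rvec': array([ 1.42622708,  1.80941479, -1.01448456]), 'tvec': array([ 168.63732554, -107.29523238, 2134.85854911])}
side
[... 170 characters left out ...]
        ,  0.        ]), 'rvec': array([ 0.06952856, -2.80330158,  1.40242022]), 'tvec': array([ 507.92682961,  180.67250377, 1441.97683557])}
wrist {'fx': 323.9961107887353, 'fy': 323.9961107887353, 'cx': 273.5947486597111, 'cy': 204.4093912833788, 'dist_coeffs': array([-0.01650788,  0.        ,  0.        ,  0.        ,  0.        ]), 'tool_from_camera': array([[-1.00522366e-03, -9.44941583e-01, -3.27237520e-01,
         8.34651027e+01],
       [ 9.99999138e-01, -6.73559089e-04, -1.12685369e-03,
        -2.20947099e-01],
       [ 8.44397102e-04, -3.27238371e-01,  9.44941446e-01,
         3.01594303e+01],
       [ 0.00000000e+00,  0.00000000e+00,  0.00000000e+00,
         1.00000000e+00]])}
```

View pics/scene0.png

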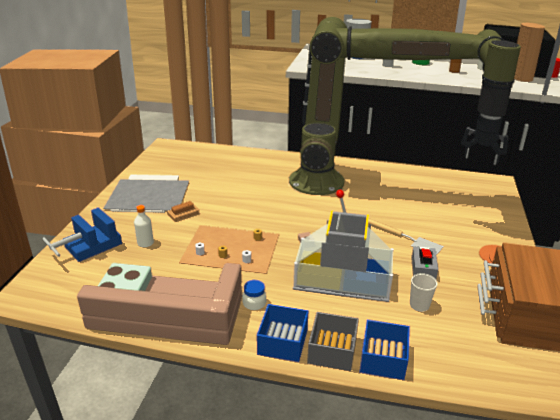

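View pics/side0.png

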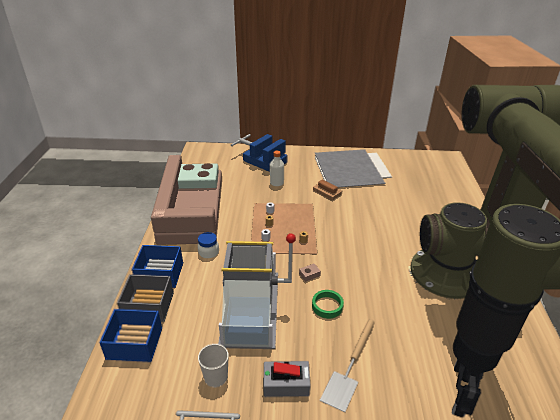

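View pics/wrist0.png

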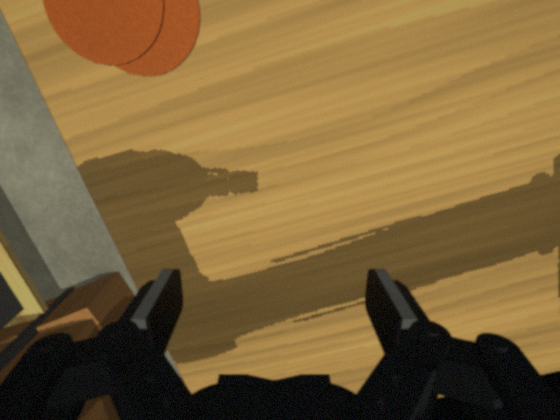

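Scene picture: board around (230,248) with 4 spacers; chute at (345,265), yellow on image left (robot's right, −y), blue on image right. The lever knob is at (340,194) and the rocker at (426,254). I'll enlarge.

Run:
```python
import cv2
a=cv2.imread('pics/scene0.png'); b=cv2.imread('pics/side0.png')
cv2.imwrite('pics/c1.png',cv2.resize(a[180:310,170:300],None,fx=4.5,fy=4.5,interpolation=cv2.INTER_CUBIC))
cv2.imwrite('pics/c2.png',cv2.resize(a[180:310,285:455],None,fx=4.5,fy=4.5,interpolation=cv2.INTER_CUBIC))
cv2.imwrite('pics/c3.png',cv2.resize(b[190:410,200:390],None,fx=2.7,fy=2.7,interpolation=cv2.INTER_CUBIC))
```

```text
(no output)
```

View pics/c1.png

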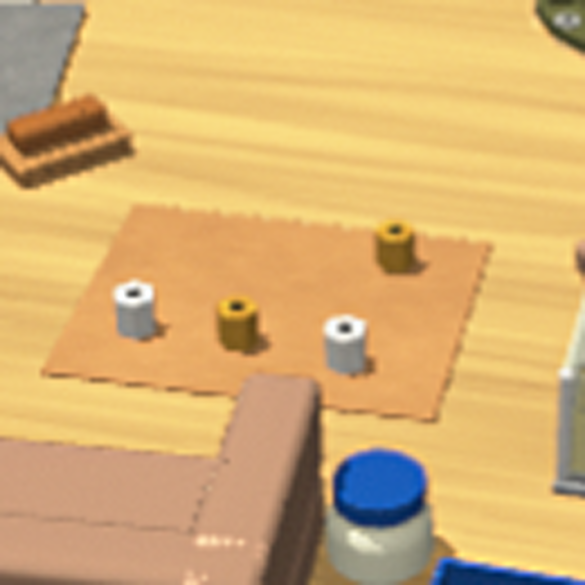

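View pics/c2.png

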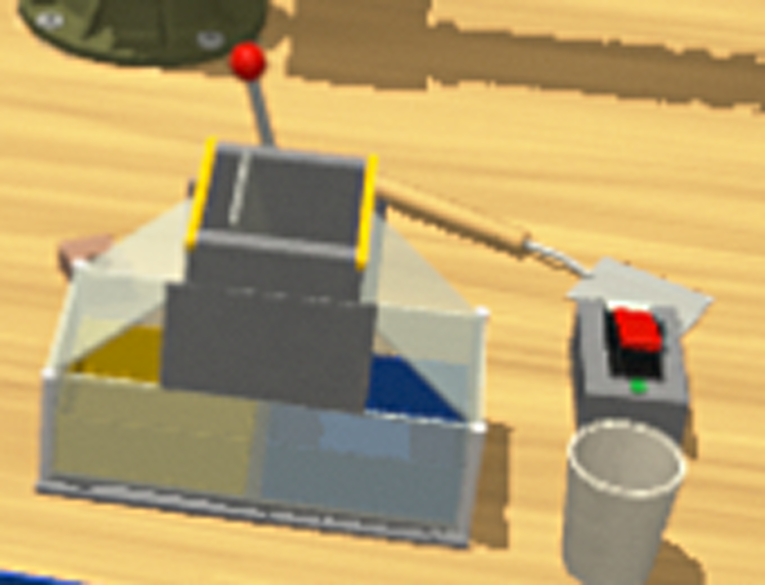

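View pics/c3.png

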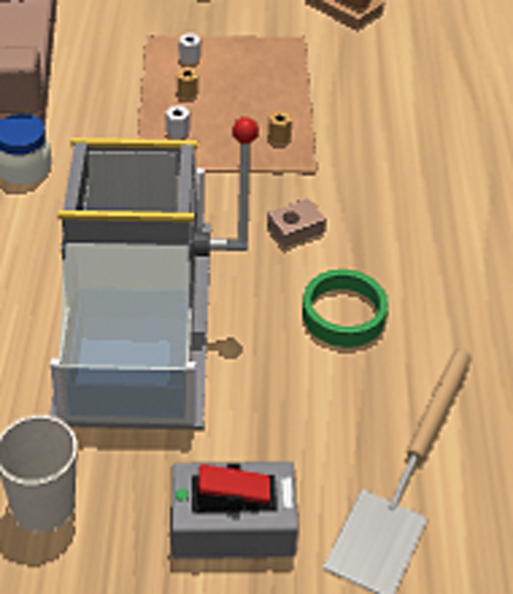

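```bash
cat > h.py <<'E'
import numpy as np, cv2, pickle, os
from workcell import manip
def cam(n):
    f=manip.grab_frame(n); return f
def pose(f,st=None):
    if 'rvec' in f:
        R=cv2.Rodrigues(f['rvec'])[0]; return R,f['tvec'].reshape(3)
    T=np.eye(4);T[:3,:3]=st['orientation'];T[:3,3]=st['position']
    M=np.linalg.inv(T@f['tool_from_camera']); return M[:3,:3],M[:3,3]
def K(f): return np.array([[f['fx'],0,f['cx']],[0,f['fy'],f['cy']],[0,0,1.]])
def ray(f,uv,st=None):
    R,t=pose(f,st); p=cv2.undistortPoints(np.array([[uv]],float),K(f),f['dist_coeffs'])[0,0]
    d=R.T@np.array([p[0],p[1],1]); return -R.T@t,d/np.linalg.norm(d)
def atz(f,uv,z,st=None):
    o,d=ray(f,uv,st); return o+d*(z-o[2])/d[2]
def proj(f,P,st=None):
    R,t=pose(f,st); return cv2.projectPoints(np.array(P,float).reshape(-1,3),cv2.Rodrigues(R)[0],t,K(f),f['dist_coeffs'])[0][:,0]
def tri(rs):
    A=0;b=0
    for o,d in rs:
        M=np.eye(3)-np.outer(d,d);A=A+M;b=b+M@o
    return np.linalg.solve(A,b)
def save(f,name,box=None,s=1):
    im=f['color'][:,:,::-1]
    if box: x0,y0,x1,y1=box; im=im[y0:y1,x0:x1]
    cv2.imwrite('pics/'+name,cv2.resize(im,None,fx=s,fy=s,interpolation=cv2.INTER_CUBIC))
E
python3 - <<'E'
from h import *
np.set_printoptions(precision=1,suppress=True)
fs=cam('scene');fd=cam('side')
S=lambda u,v:(170+(u+.5)/4.5-.5,180+(v+.5)/4.5-.5)
S2=lambda u,v:(285+(u+.5)/4.5-.5,180+(v+.5)/4.5-.5)
D=lambda u,v:(200+(u+.5)/2.7-.5,190+(v+.5)/2.7-.5)
for n,a,b in(('A',(134,293),(190,38)),('B',(237,306),(188,73)),('C',(345,328),(178,113)),('D',(395,230),(281,119))):
    print(n,atz(fs,S(*a),34),atz(fd,D(*b),34))
for n,a,b in(('knob',(247,61),(245,130)),('rk far',(636,347),(200,478)),('rk near',(636,311),(270,485)),('mouthNR(-y)',(212,142),(195,144)),('mouth far -y',(192,240),(73,144)),('near +y',(374,157),(193,216)),('far +y',(360,266),(62,215)),('base far-y',(40,488),(0,0)),('base far+y',(467,545),(57,424))):
    r1=ray(fs,S2(*a)); 
    print(n,tri([r1,ray(fd,D(*b))]),atz(fs,S2(*a),201),atz(fs,S2(*a),0))
print('tape',atz(fd,D(345,308),12),'offcut',atz(fd,D(297,220),22),'dot',atz(fs,S2(638,386),46),atz(fd,D(182,495),46))
print('spat',atz(fd,D(462,352),10),atz(fd,D(380,530),2), 'cup',atz(fs,S2(626,460),85),'filler',atz(fs,S(380,490),60))
print('glue',atz(fs,(143,212),140), 'sand',atz(fs,(182,210),30))
print('knob pred', fs['rvec'])
E
```

```text
A [ 574.2 -281.2   34. ] [ 572.8 -286.2   34. ]
B [ 571.7 -205.7   34. ] [ 570.2 -208.6   34. ]
C [ 578.6 -125.3   34. ] [ 576.9 -126.1   34. ]
D [ 452.2 -123.    34. ] [ 449.5 -122.    34. ]
knob [489.7 140.1 232.7] [432.7 134.8 201. ] [ 75.6 103.1   0. ]
rk far [516.5 417.2  66.7] [709.  395.1 201. ] [420.5 428.   -0. ]
rk near [456.3 417.3  57. ] [672.5 395.3 201. ] [374.9 428.3  -0. ]
mouthNR(-y) [539.6 125.5 198.8] [544.1 126.3 201. ] [214.6  92.5   0. ]
mouth far -y [659.9 131.2 199.7] [660.  130.4 201. ] [359.3  97.7   0. ]
near +y [534.8 229.8 200. ] [537.3 230.2 201. ] [206.2 222.3   0. ]
far +y [656.7 231.9 196.7] [663.8 232.5 201. ] [364.1 225.    0. ]
base far-y [798.6  23.9 200.9] [910.3  87.6 201. ] [671.6  44.2  -0. ]
base far+y [662.3 319.4  -0.3] [904.3 309.  201. ] [664.2 320.5  -0. ]
tape [378.3 163.2  12. ] offcut [429.4  42.9  22. ] dot [531.2 421.6  46. ] [532.2 421.3  46. ]
spat [260.1 214.9  10. ] [354.2 418.5   2. ] cup [664.  407.5  85. ] filler [770.6 -48.1  60. ]
glue [ 590.7 -454.9  140. ] sand [ 383.  -416.6   30. ]
knob pred [ 1.4  1.8 -1. ]
```

```bash
python3 -m creep '[[[0,0,0.13],[0.5,-0.25,0],0],[[0,0,0.27],[1,-0.5,0],0],[[0,0,0.27],[1,-0.5,0],0],[[0,0,0.27],[1,-0.5,0],0]]' ; python3 -m creep '[[[0,0,0],[0.5,-0.25,0],0],[[0,0,0],[1,-0.5,0],0],[[0,0,0],[1,-0.5,0],0]]';python3 -m creep '[[[0,0,0],[0.5,-0.25,0],0],[[0,0,0],[1,-0.5,0],0],[[0,0,0],[1,-0.5,0],0]]'
```

```text
clock: 0.65
position: [248.2, 535.7, 404.2]
orientation: [[1.0, -0.003, -0.0], [-0.003, -1.0, -0.001], [-0.0, 0.001, -1.0]]
wrist_force: [1.0, 0.3, -0.4]
finger_gap: 85.3
clock: 0.95
position: [330.6, 494.4, 404.1]
orientation: [[1.0, -0.007, 0.0], [-0.007, -1.0, -0.001], [0.0, 0.001, -1.0]]
wrist_force: [-0.5, 0.7, 0.1]
finger_gap: 85.1
clock: 1.25
position: [413.0, 453.1, 403.6]
orientation: [[1.0, -0.011, 0.001], [-0.011, -1.0, -0.003], [0.001, 0.003, -1.0]]
wrist_force: [-1.6, 1.0, 0.1]
finger_gap: 85.2
```

```bash
python3 -m creep '[[[0,0,0.01],[0.45,-0.22,-0.3],1],[[0,0,0.01],[0.9,-0.45,-0.65],1],[[0,0,0.01],[0.9,-0.45,-0.65],1],[[0,0,0.01],[0.9,-0.45,-0.65],1],[[0,0,0.01],[0.9,-0.45,-0.65],1]]' 40
python3 - <<'E'
from h import *
st=manip.state(); f=cam('wrist'); save(f,'w1.png',None,1.4); pickle.dump((f,st),open('w1.pkl','wb'))
E
```

```text
clock: 1.75
position: [484.2, 418.1, 352.5]
orientation: [[1.0, -0.0, 0.002], [-0.0, -1.0, -0.002], [0.002, 0.002, -1.0]]
wrist_force: [-0.9, 1.1, 1.1]
finger_gap: 12.4
```

View pics/w1.png

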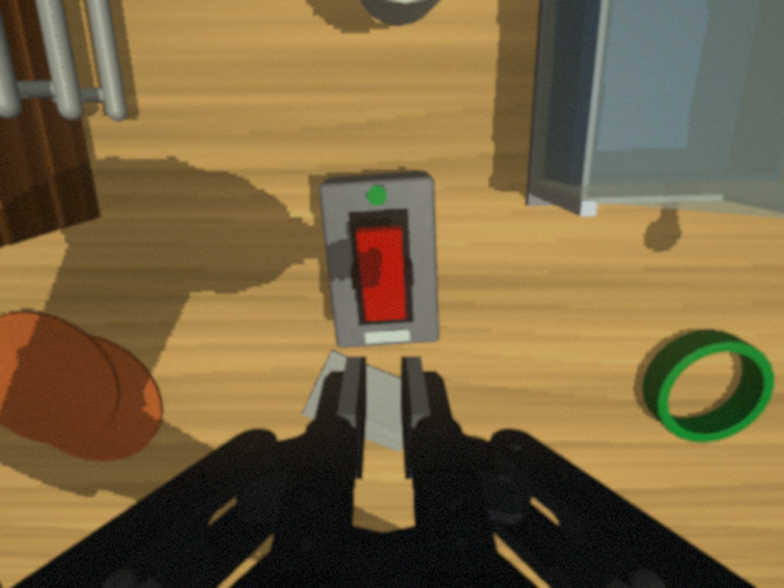

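Rocker paddle at (356–403,227) far to (363–408,322) near; the dot is at (376,195), so it's off.

Run:
```python
from h import *
np.set_printoptions(precision=1,suppress=True)
f,st=pickle.load(open('w1.pkl','rb'))
for n,uv,z in(('farL',(356,229),75),('farR',(403,226),75),('nearL',(363,323),57),('nearR',(408,320),57),('dot',(376,195),46),('label',(388,337),46),('chute near +y base',(588,210),3),('tape',(706,385),12)):
    print(n,atz(f,(uv[0]/1.4,uv[1]/1.4),z,st))
print(manip.state()['position'],manip.state()['finger_gap'])
```

```text
farL [516.1 433.4  75. ]
farR [517.7 407.4  75. ]
nearL [451.6 431.2  57. ]
nearR [453.7 402.6  57. ]
dot [530.8 422.6  46. ]
label [436.6 415.1  46. ]
chute near +y base [514.6 273.4   3. ]
tape [377.9 162.9  12. ]
[484.1 418.2 352.9] 4.621619430755413
```

```bash
python3 -m creep '[[[0,0,0],[0.32,0.03,-0.5],1],[[0,0,0],[0.32,0.03,-1],1],[[0,0,0],[0.32,0.03,-1],1],[[0,0,0],[0.32,0.03,-1],1],[[0,0,0],[0.32,0.03,-1],1]]'; python3 -m creep '[[[0,0,0],[0,0,-0.15],1],[[0,0,0],[0,0,-0.3],1],[[0,0,0],[0,0,-0.35],1],[[0,0,0],[0,0,-0.4],1],[[0,0,0],[0,0,-0.43],1],[[0,0,0],[0,0,-0.43],1]]'
```

```text
clock: 2.3
position: [509.7, 421.5, 276.9]
orientation: [[1.0, 0.002, 0.006], [0.002, -1.0, 0.002], [0.006, -0.002, -1.0]]
wrist_force: [0.1, -0.4, 0.4]
finger_gap: -0.2
clock: 2.9
position: [509.7, 421.4, 242.2]
orientation: [[1.0, 0.001, 0.005], [0.001, -1.0, 0.002], [0.005, -0.002, -1.0]]
wrist_force: [1.0, 0.6, 0.9]
finger_gap: 0.0
```

```bash
python3 -m creep '[[[0,0,0],[0,0,-0.05],1],[[0,0,0],[0,0,-0.1],1],[[0,0,0],[0,0,-0.1],1],[[0,0,0],[0,0,-0.1],1]]'
python3 - <<'E'
from h import *
f=cam('side'); save(f,'s1.png',(230,330,350,410),5); print(manip.state()['wrist_force'])
E
```

```text
clock: 3.3
position: [509.8, 421.5, 234.6]
orientation: [[1.0, 0.002, 0.006], [0.002, -1.0, 0.003], [0.006, -0.003, -1.0]]
wrist_force: [0.8, -0.0, 4.1]
finger_gap: -0.0
[ 0.73613697 -1.0251752   4.07391277]
```

View pics/s1.png

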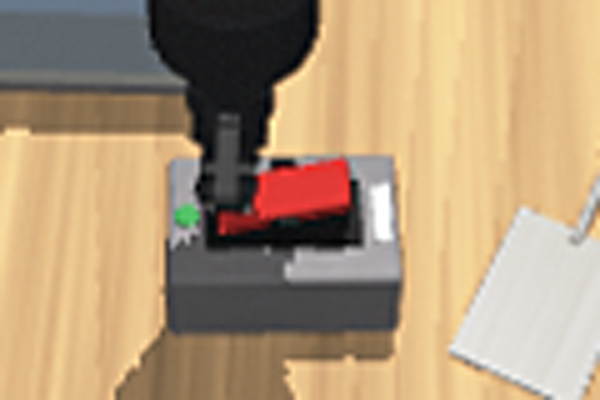

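```bash
python3 -m creep '[[[0,0,0],[0,0,0.5],1],[[0,0,0],[-0.2,0,1],1],[[0,0,0],[-0.25,0,1],1]]'; python3 -m creep '[[[0,0,0],[0,-0.3,0.5],1],[[0,0,0],[0,-0.8,0.9],1],[[0,0,0],[0,-1,0.9],1],[[0,0,0],[0,-1,0.9],1]]';python3 -m creep '[[[0,0,0],[0,-0.5,0],1],[[0,0,0],[0,-1,0],1],[[0,0,0],[0,-1,0],1],[[0,0,0],[0,-1,0],1]]'
python3 - <<'E'
from h import *
np.set_printoptions(precision=3,suppress=True)
st=manip.state();f=cam('wrist'); save(f,'w2.png',None,1.4); pickle.dump((f,st),open('w2.pkl','wb'));print(st['position'],st['wrist_force'])
E
```

```text
clock: 3.65
position: [489.8, 422.0, 321.3]
orientation: [[1.0, 0.002, 0.013], [0.002, -1.0, 0.009], [0.013, -0.009, -1.0]]
wrist_force: [1.1, 0.1, 1.2]
finger_gap: 0.1
clock: 4.05
position: [489.8, 340.2, 394.6]
orientation: [[1.0, 0.001, 0.014], [0.0, -1.0, 0.012], [0.014, -0.012, -1.0]]
wrist_force: [0.1, 0.3, -0.5]
finger_gap: 0.3
clock: 4.45
position: [489.8, 260.2, 393.2]
orientation: [[1.0, -0.0, 0.012], [-0.0, -1.0, 0.011], [0.012, -0.011, -1.0]]
wrist_force: [0.4, 0.7, -0.2]
finger_gap: -0.1
[489.765 260.161 393.238] [ 0.43   0.655 -0.153]
```

View pics/w2.png

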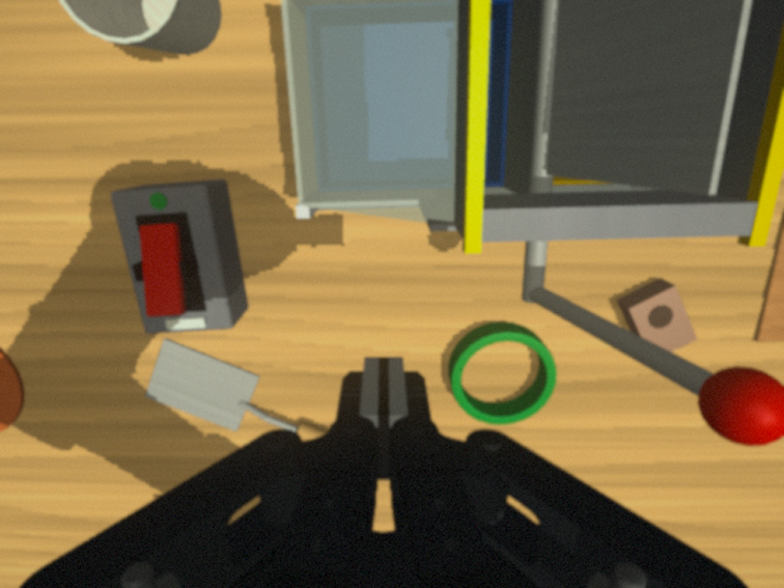

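Run:
```python
from h import *
np.set_printoptions(precision=1,suppress=True)
f,st=pickle.load(open('w2.pkl','rb'))
for n,uv,z in(('rim near+y bar centre',(473,252),201),('rim near -y bar centre',(758,246),201),('far? ',(480,0),201),('base corner',(303,212),3),('elbow axle',(530,293),112),('knob',(747,406),232)):
    print(n,atz(f,(uv[0]/1.4,uv[1]/1.4),z,st))
```

```text
rim near+y bar centre [532.8 229.8 201. ]
rim near -y bar centre [535.4 124.8 201. ]
far?  [614.4 232.4 201. ]
base corner [515.8 329.4   3. ]
elbow axle [485.9 177.9 112. ]
knob [487.5 140.  232. ]
```

```bash
python3 -m creep '[[[-0.01,0.01,0],[0,-0.4,-0.1],1],[[-0.01,0.01,0],[0,-0.8,-0.1],1],[[-0.01,0.01,0],[0,-0.9,-0.1],1],[[-0.01,0.01,0],[0,-0.95,-0.1],1],[[-0.01,0.01,0],[0,-0.95,-0.1],1]]'; python3 -m creep '[[[0,0,0],[0,-0.1,0],1],[[0,0,0],[0,-0.2,0],1],[[0,0,0],[0,-0.3,0],1],[[0,0,0],[0,-0.38,0],1],[[0,0,0],[0,-0.44,0],1],[[0,0,0],[0,-0.48,0],1],[[0,0,0],[0,-0.5,0],1],[[0,0,0],[0,-0.5,0],1]]'
python3 - <<'E'
from h import *
np.set_printoptions(precision=3,suppress=True)
st=manip.state();f=cam('wrist'); save(f,'w3.png',None,1.4); f=cam('scene');save(f,'sc3.png',(290,160,400,250),6);print(st['position'],st['wrist_force'])
E
```

```text
clock: 5.0
position: [489.9, 185.5, 384.8]
orientation: [[1.0, 0.001, 0.001], [0.001, -1.0, 0.001], [0.001, -0.001, -1.0]]
wrist_force: [0.3, 0.2, 0.5]
finger_gap: 0.1
clock: 5.8
position: [489.9, 145.3, 384.9]
orientation: [[1.0, 0.0, 0.001], [0.0, -1.0, 0.001], [0.001, -0.001, -1.0]]
wrist_force: [-0.5, -0.2, 0.5]
finger_gap: -0.4
[489.873 145.252 384.917] [-0.526 -0.219  0.544]
```

View pics/w3.png

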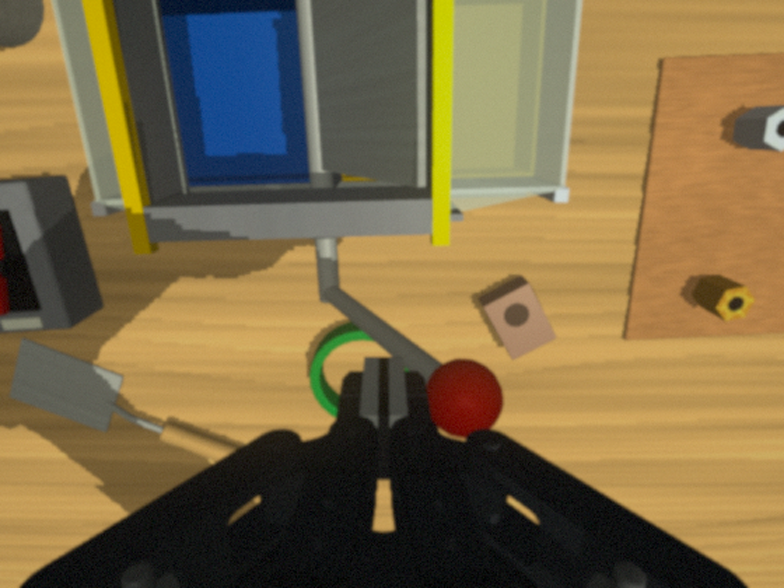

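View pics/sc3.png

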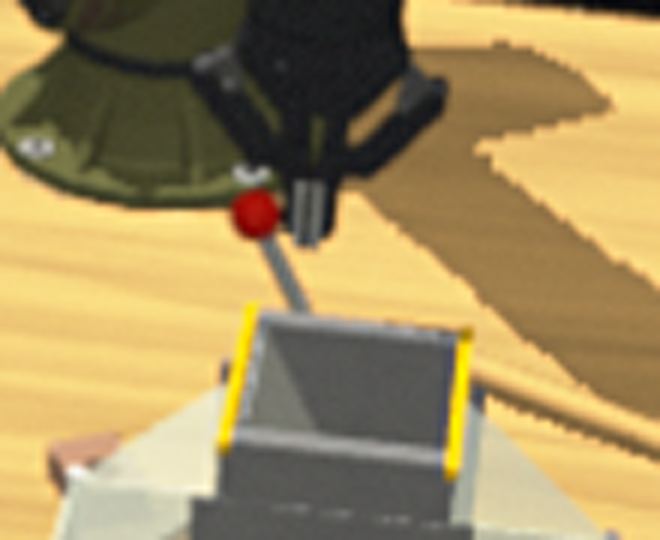

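```bash
python3 - <<'E'
from h import *
np.set_printoptions(precision=1,suppress=True)
st=manip.state();f=cam('wrist')
for z in (222,226): print(atz(f,(465/1.4,398/1.4),z,st))
print(st['wrist_force'])
E
python3 -m creep '[[[0,0,0],[0,-0.05,0],1],[[0,0,0],[0,-0.1,0],1],[[0,0,0],[0,-0.1,0],1],[[0,0,0],[0,-0.1,0],1]]'
```

```text
[487.6 118.4 222. ]
[490.2 119.3 226. ]
[-0.   1.8  1.2]
clock: 6.35
position: [489.8, 140.0, 384.8]
orientation: [[1.0, 0.004, 0.002], [0.004, -1.0, 0.008], [0.002, -0.008, -1.0]]
wrist_force: [-2.1, 13.8, -0.0]
finger_gap: 0.3
```

```bash
python3 -m creep '[[[0,0,0],[0,0.2,0],1],[[0,0,0],[0,0.3,0.3],1],[[0,0,0],[0,0.3,0.9],1],[[0,0,0],[0,0.3,0.9],1]]'; python3 -m creep '[[[0,0,0],[0,-0.5,0],0.5],[[0,0,0],[0,-1,0],0.5],[[0,0,0],[0,-1,0],0]]';python3 -m creep '[[[0,0,0],[0.1,-0.5,0],0],[[0,0,0],[0.1,-1,0],0],[[0,0,0],[0.1,-1,0],0]]';python3 -m creep '[[[0,0,0],[0.1,-0.5,0],0],[[0,0,0],[0.1,-1,0],0],[[0,0,0],[0.1,-1,0],0]]';python3 -m creep '[[[0,0,0],[0.2,-0.5,0],0],[[0,0,0],[0.2,-1,-0.5],0],[[0,0,0],[0.2,-1,-0.8],0],[[0,0,0],[0.2,-1,-0.8],0],[[0,0,0],[0.2,-1,-0.8],0]]'
python3 - <<'E'
from h import *
np.set_printoptions(precision=3,suppress=True)
st=manip.state();f=cam('wrist'); save(f,'w4.png',None,1.4); pickle.dump((f,st),open('w4.pkl','wb'));print(st['position'],st['wrist_force'])
E
```

```text
clock: 6.75
position: [489.9, 163.8, 463.8]
orientation: [[1.0, 0.003, 0.012], [0.003, -1.0, 0.011], [0.012, -0.011, -1.0]]
wrist_force: [0.0, -1.6, 1.4]
finger_gap: -0.4
clock: 7.05
position: [489.7, 80.9, 465.1]
orientation: [[1.0, -0.0, 0.014], [-0.0, -1.0, 0.01], [0.014, -0.01, -1.0]]
wrist_force: [0.7, -0.1, 0.3]
finger_gap: 43.4
clock: 7.35
position: [497.7, -1.9, 465.6]
orientation: [[1.0, -0.004, 0.015], [-0.004, -1.0, 0.009], [0.015, -0.009, -1.0]]
wrist_force: [0.6, -0.4, 0.5]
finger_gap: 84.8
clock: 7.65
position: [505.8, -84.4, 465.4]
orientation: [[1.0, -0.008, 0.014], [-0.008, -1.0, 0.007], [0.014, -0.008, -1.0]]
wrist_force: [0.1, 0.3, 0.4]
finger_gap: 85.4
clock: 8.15
position: [522.1, -163.7, 402.0]
orientation: [[1.0, -0.008, 0.013], [-0.008, -1.0, 0.007], [0.013, -0.007, -1.0]]
wrist_force: [-0.2, -0.6, 1.2]
finger_gap: 85.5
[ 522.08  -163.669  402.033] [-0.235 -0.576  1.238]
```

View pics/w4.png

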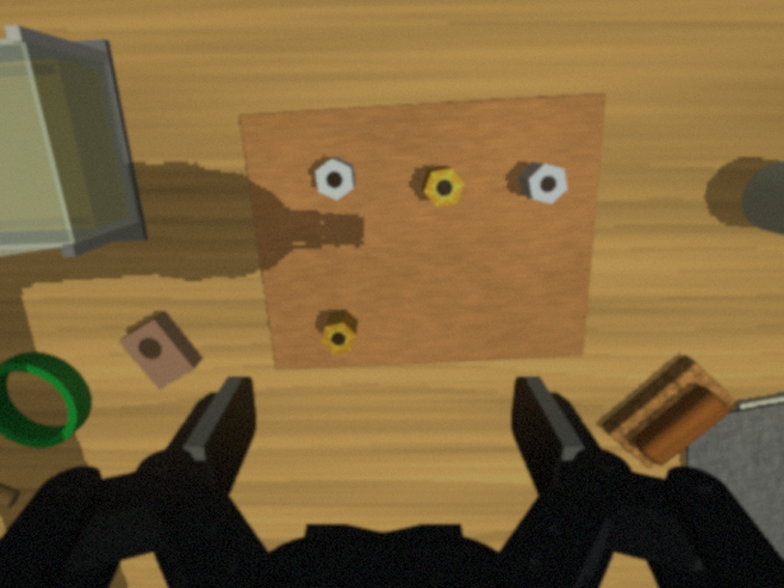

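Wrist picture: alu at (334,179) and (548,184), brass at (444,187) and (339,338). I'll zoom for the yaws.

Run:
```python
from h import *
np.set_printoptions(precision=1,suppress=True)
f,st=pickle.load(open('w4.pkl','rb')); im=f['color'][:,:,::-1]
t=[]
for n,uv in(('C',(334,179)),('B',(444,187)),('A',(548,184)),('D',(339,338))):
    u,v=uv[0]/1.4,uv[1]/1.4; print(n,atz(f,(u,v),34,st))
    x,y=int(u)-20,int(v)-20; t.append(cv2.resize(im[y:y+40,x:x+40],None,fx=9,fy=9,interpolation=cv2.INTER_CUBIC)); print(x,y)
cv2.imwrite('pics/z4.png',np.vstack([np.hstack(t[:2]),np.hstack(t[2:])])[:, :][:720][::1, ::1] if 0 else cv2.resize(np.vstack([np.hstack(t[:2]),np.hstack(t[2:])]),(600,600)))
```

```text
C [ 576.6 -125.    34. ]
218 107
B [ 570.2 -205.6   34. ]
297 113
A [ 571.9 -281.7   34. ]
371 111
D [ 449.3 -123.7   34. ]
222 221
```

View pics/z4.png

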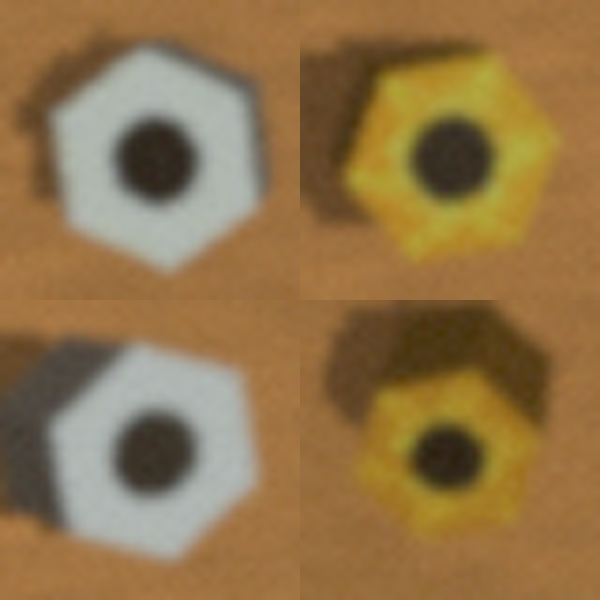

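```bash
python3 -m creep '[[[-0.007,0.012,0.09],[0.35,0.24,-0.4],0.4],[[-0.007,0.012,0.09],[0.69,0.48,-0.9],0.4],[[-0.007,0.012,0.09],[0.69,0.48,-1],0.4],[[-0.007,0.012,0.09],[0.69,0.48,-1],0.4],[[-0.007,0.012,0.09],[0.69,0.48,-1],0.4]]'
python3 - <<'E'
from h import *
np.set_printoptions(precision=3,suppress=True)
st=manip.state();f=cam('wrist'); save(f,'w5.png',None,1.4); pickle.dump((f,st),open('w5.pkl','wb'));print(st['position'],st['finger_gap'])
E
```

```text
clock: 8.7
position: [577.6, -124.9, 326.2]
orientation: [[0.996, 0.088, 0.007], [0.088, -0.996, -0.001], [0.007, 0.002, -1.0]]
wrist_force: [0.1, 0.2, 0.8]
finger_gap: 51.1
[ 577.626 -124.862  326.243] 51.077726089337766
```

View pics/w5.png

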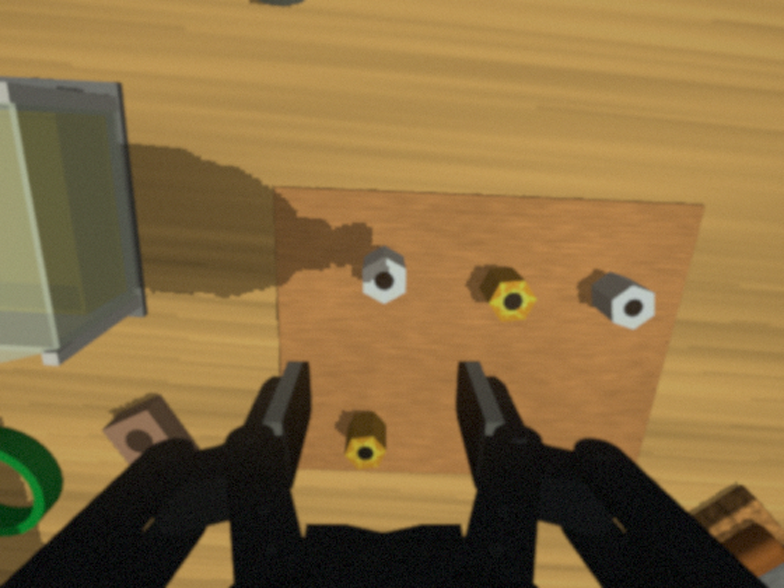

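```bash
python3 - <<'E'
from h import *
f,st=pickle.load(open('w5.pkl','rb'));print(atz(f,(384/1.4,280/1.4),34,st))
E
python3 -m creep '[[[0,0.006,0],[0,0,-0.5],0.4],[[0,0.006,0],[0,0,-1],0.4],[[0,0.006,0],[0,0,-1],0.4],[[0,0.006,0],[0,0,-1],0.4]]'
```

```text
[ 576.47805541 -125.13934267   34.        ]
clock: 9.15
position: [577.7, -125.6, 249.1]
orientation: [[0.996, 0.087, 0.003], [0.087, -0.996, -0.002], [0.003, 0.002, -1.0]]
wrist_force: [0.1, 0.4, 1.9]
finger_gap: 51.2
```

```bash
python3 -m creep '[[[0,0.003,0],[-0.01,0,-0.45],0.4],[[0,0.003,0],[-0.01,0,-0.83],0.4],[[0,0.003,0],[-0.01,0,-0.83],0.4],[[0,0.003,0],[-0.01,0,-0.83],0.4],[[0,0.003,0],[-0.01,0,-0.83],0.7],[[0,0.003,0],[-0.01,0,-0.83],1],[[0,0.003,0],[-0.01,0,-0.83],1],[[0,0.003,0],[-0.01,0,-0.83],1],[[0,0.003,0],[-0.01,0,-0.83],1]]' 60
```

```text
clock: 10.05
position: [578.0, -125.6, 186.0]
orientation: [[0.996, 0.088, 0.005], [0.088, -0.996, -0.003], [0.005, 0.003, -1.0]]
wrist_force: [-0.2, 0.1, 6.4]
finger_gap: 24.7
```

```bash
python3 -m creep '[[[0,0,0],[0,0,0.4],1],[[0,0,0],[0,0,0.9],1],[[0,0,0],[0,0,1],1],[[0,0,0],[0,0,1],1]]'; python3 -m creep '[[[0,0,-0.03],[0,0.1,0.6],1],[[0,0,-0.03],[0,0.3,1],1],[[0,0,-0.03],[0,0.5,1],1],[[0,0,-0.03],[0,0.5,1],1]]'; python3 -m creep '[[[0,0,-0.03],[0.1,0.5,0.5],1],[[0,0,-0.03],[0.1,1,0.9],1],[[0,0,-0.03],[0.1,1,0.9],1]]'
python3 - <<'E'
from h import *
st=manip.state();f=cam('side'); save(f,'s6.png',(200,150,400,300),4); print(st['position'],st['finger_gap'],st['wrist_force'])
E
```

```text
clock: 10.45
position: [578.6, -125.6, 269.2]
orientation: [[0.996, 0.088, 0.01], [0.088, -0.996, -0.002], [0.01, 0.003, -1.0]]
wrist_force: [-0.5, 0.0, -1.2]
finger_gap: 24.5
clock: 10.85
position: [578.6, -84.1, 348.9]
orientation: [[0.998, 0.058, 0.011], [0.058, -0.998, -0.001], [0.011, 0.002, -1.0]]
wrist_force: [-0.2, 0.1, -1.1]
finger_gap: 24.9
clock: 11.15
position: [586.9, -1.7, 423.1]
orientation: [[0.999, 0.029, 0.014], [0.029, -1.0, -0.001], [0.013, 0.002, -1.0]]
wrist_force: [-0.5, -0.5, 0.7]
finger_gap: 24.9
[586.91283082  -1.74379599 423.05228873] 24.92220678891596 [-0.52567343 -0.54432953  0.66987803]
```

View pics/s6.png

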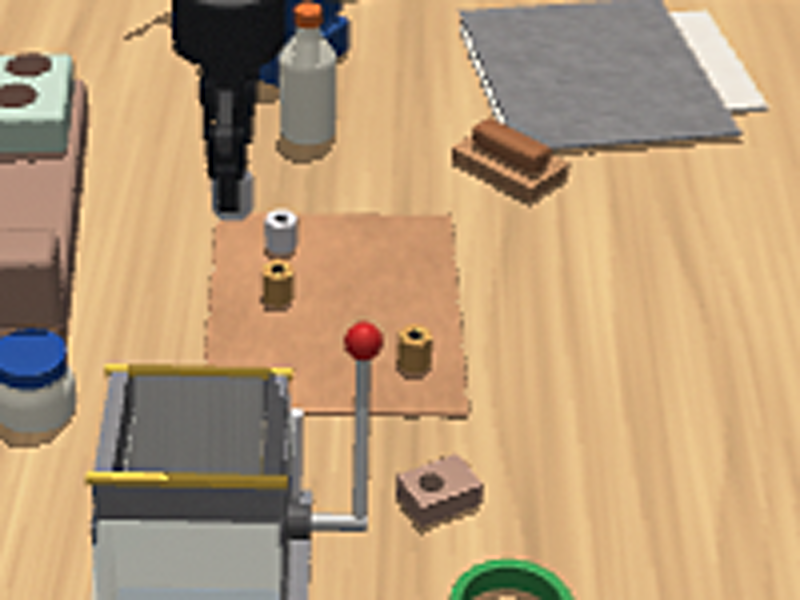

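```bash
python3 -m creep '[[[0,0.006,0],[0.05,0.5,0],1],[[0,0.013,0],[0.05,1,0],1],[[0,0.013,0],[0.05,1,0],1]]'; python3 -m creep '[[[0,0,0],[0.05,0.5,0],1],[[0,0,0],[0.05,1,0],1],[[0,0,0],[0.05,1,0],1]]'; python3 -m creep '[[[0,0,0],[0,0.1,-0.1],1],[[0,0,0],[0,0.2,-0.3],1],[[0,0,0],[0,0.2,-0.4],1],[[0,0,0],[0,0.2,-0.4],1],[[0,0,0],[0,0.2,-0.4],1]]'
python3 - <<'E'
from h import *
st=manip.state();f=cam('wrist'); save(f,'w7.png',None,1.4); pickle.dump((f,st),open('w7.pkl','wb'));print(st['position'],st['finger_gap'])
E
```

```text
clock: 11.5
position: [591.0, 80.9, 418.2]
orientation: [[0.999, 0.033, -0.007], [0.033, -0.999, -0.002], [-0.007, 0.001, -1.0]]
wrist_force: [-0.3, -0.4, -0.6]
finger_gap: 24.6
clock: 11.8
position: [595.2, 163.6, 414.1]
orientation: [[0.999, 0.036, -0.012], [0.036, -0.999, -0.003], [-0.012, 0.003, -1.0]]
wrist_force: [0.6, 0.7, -1.1]
finger_gap: 24.8
clock: 12.3
position: [595.2, 179.0, 382.0]
orientation: [[0.999, 0.035, -0.012], [0.035, -0.999, -0.004], [-0.012, 0.003, -1.0]]
wrist_force: [0.5, -1.2, 0.5]
finger_gap: 25.4
[595.221647   178.9634329  382.04296749] 25.356578042944527
```

View pics/w7.png

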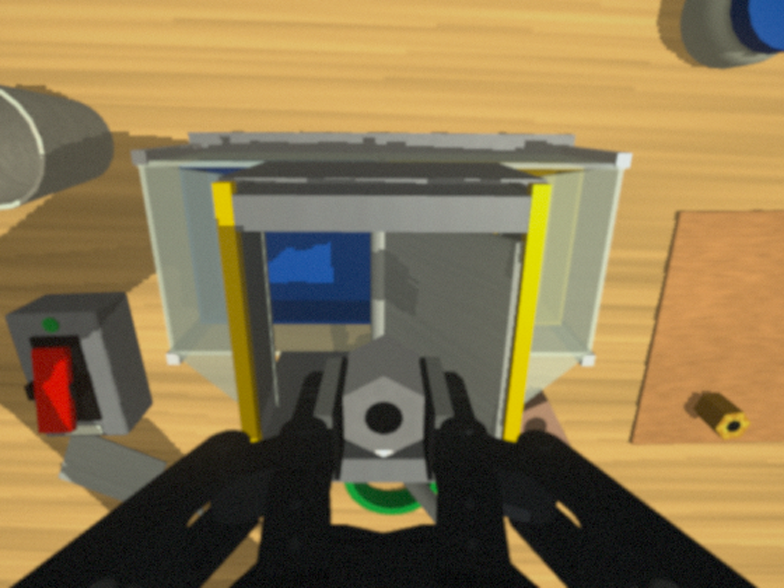

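```bash
python3 -m creep '[[[0.003,-0.011,0],[0.02,0,0.1],1],[[0.003,-0.011,0],[0.02,0,0.1],1],[[0.003,-0.011,0],[0.02,0,0.1],0.4],[[0.003,-0.011,0],[0.02,0,0.1],0.4],[[0.003,-0.011,0],[0.02,0,0.1],0.4],[[0.003,-0.011,0],[0.02,0,0.1],0.4],[[0.003,-0.011,0],[0.02,0,0.1],0.4]]'
python3 - <<'E'
from h import *
st=manip.state();f=cam('wrist'); save(f,'w8.png',None,1.4); f=cam('scene'); save(f,'sc8.png',(280,200,400,310),6)
E
```

```text
clock: 13.05
position: [596.9, 179.0, 390.6]
orientation: [[0.999, 0.035, 0.0], [0.035, -0.999, -0.0], [0.0, 0.0, -1.0]]
wrist_force: [0.2, 0.4, -1.3]
finger_gap: 51.0
```

View pics/w8.png

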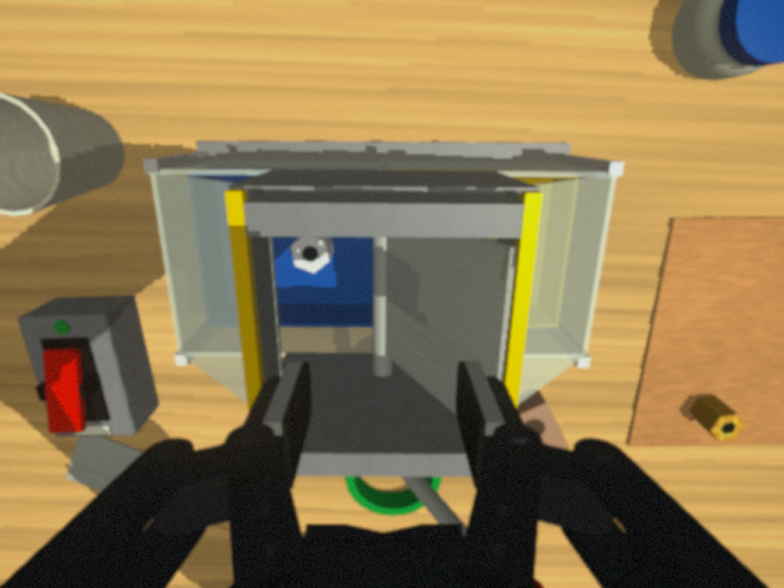

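View pics/sc8.png

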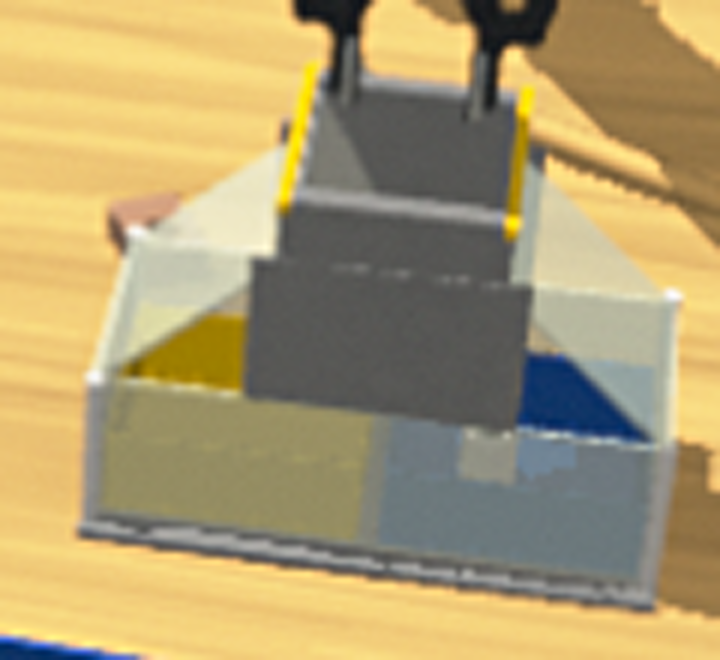

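Alu now lies in the blue tray at (311,253). Next is the other aluminium spacer.

```bash
python3 -m creep '[[[0,0,0],[0,0,0.25],0.4],[[0,0,0],[0,-0.5,0.4],0.4],[[0,0,0],[0,-1,0.4],0.4],[[0,0,0],[0,-1,0.4],0.4]]'; python3 -m creep '[[[0,0,0],[-0.05,-0.5,0],0.4],[[0,0,0],[-0.05,-1,0],0.4],[[0,0,0],[-0.05,-1,0],0.4]]';python3 -m creep '[[[0,0,0],[-0.05,-0.5,0],0.4],[[0,0,0],[-0.05,-1,0],0.4],[[0,0,0],[-0.05,-1,0],0.4]]';python3 -m creep '[[[0,0,0.05],[-0.05,-0.5,0],0.4],[[0,0,0.1],[-0.05,-1,0],0.4],[[0,0,0.1],[-0.05,-1,0],0.4]]';python3 -m creep '[[[0,0,0.05],[-0.05,-0.5,-0.3],0.4],[[0,0,0.1],[-0.05,-1,-0.6],0.4],[[0,0,0.1],[-0.05,-1,-0.8],0.4],[[0,0,0.1],[-0.05,-1,-0.8],0.4],[[0,0,0.1],[-0.05,-1,-0.8],0.4]]'
python3 - <<'E'
from h import *
np.set_printoptions(precision=3,suppress=True)
st=manip.state();f=cam('wrist'); save(f,'w9.png',None,1.4); pickle.dump((f,st),open('w9.pkl','wb'))
E
```

```text
clock: 13.55
position: [596.8, 95.6, 424.1]
orientation: [[0.999, 0.032, 0.002], [0.032, -0.999, -0.0], [0.002, 0.0, -1.0]]
wrist_force: [0.8, 0.9, -0.5]
finger_gap: 51.4
clock: 13.85
position: [592.5, 12.2, 424.7]
orientation: [[1.0, 0.028, 0.003], [0.028, -1.0, -0.001], [0.003, 0.001, -1.0]]
wrist_force: [-0.3, 0.0, -0.3]
finger_gap: 51.3
clock: 14.15
position: [588.2, -70.9, 424.8]
orientation: [[1.0, 0.024, 0.003], [0.024, -1.0, -0.002], [0.003, 0.002, -1.0]]
wrist_force: [0.5, 0.1, -0.3]
finger_gap: 51.1
clock: 14.45
position: [584.0, -153.7, 424.5]
orientation: [[0.992, 0.126, 0.002], [0.126, -0.992, -0.002], [0.002, 0.002, -1.0]]
wrist_force: [-0.0, 0.4, -0.5]
finger_gap: 51.4
clock: 14.95
position: [580.3, -232.9, 361.0]
orientation: [[0.973, 0.23, 0.003], [0.23, -0.973, -0.002], [0.002, 0.003, -1.0]]
wrist_force: [0.6, -0.3, 0.5]
finger_gap: 50.9
```

View pics/w9.png

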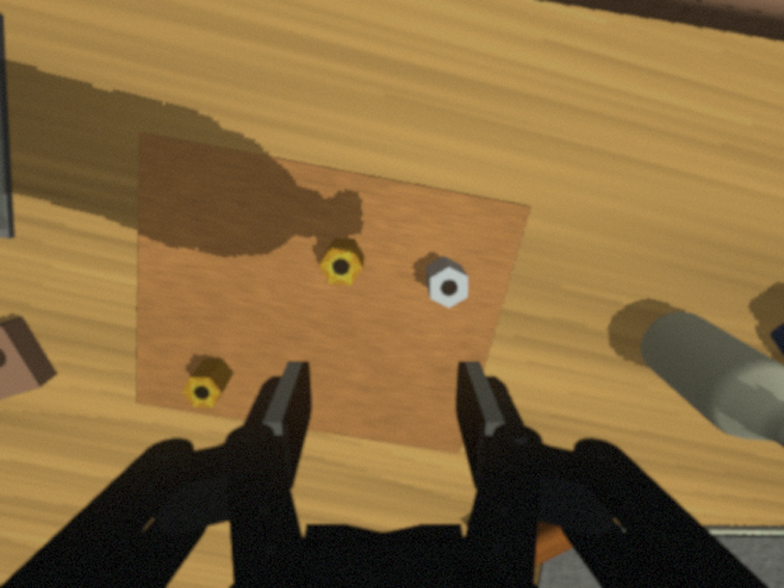

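Run:
```python
from h import *
f,st=pickle.load(open('w9.pkl','rb'))
for p in((449,287),(341,266),(202,392)): print(atz(f,(p[0]/1.4,p[1]/1.4),34,st))
```

```text
[ 572.37389128 -281.61002655   34.        ]
[ 570.14487631 -205.71035576   34.        ]
[ 449.10205863 -123.21406842   34.        ]
```

```bash
python3 -m creep '[[[0,0.002,0],[-0.05,-0.3,-0.5],0.4],[[0,0.002,0],[-0.09,-0.61,-0.9],0.4],[[0,0.002,0],[-0.09,-0.61,-1],0.4],[[0,0.002,0],[-0.09,-0.61,-1],0.4],[[0,0.002,0],[-0.09,-0.61,-1],0.4]]'
```

```text
clock: 15.5
position: [574.0, -280.7, 284.5]
orientation: [[0.973, 0.232, 0.005], [0.232, -0.973, -0.004], [0.004, 0.005, -1.0]]
wrist_force: [0.5, -0.4, -0.3]
finger_gap: 51.2
```

Then 284.5→182 (102 mm).

```bash
python3 -m creep '[[[0.003,0.004,0],[-0.01,-0.01,-0.4],0.4],[[0.003,0.004,0],[-0.01,-0.01,-0.7],0.4],[[0.003,0.004,0],[-0.01,-0.01,-0.7],0.4],[[0.003,0.004,0],[-0.01,-0.01,-0.7],0.4]]';  python3 -m creep '[[[0,0,0],[0,0,-0.3],0.4],[[0,0,0],[0,0,-0.57],0.4],[[0,0,0],[0,0,-0.57],0.4],[[0,0,0],[0,0,-0.57],0.4],[[0,0,0],[0,0,-0.57],0.7],[[0,0,0],[0,0,-0.57],1],[[0,0,0],[0,0,-0.57],1],[[0,0,0],[0,0,-0.57],1],[[0,0,0],[0,0,-0.57],1]]'
```

```text
clock: 15.9
position: [574.0, -281.1, 230.9]
orientation: [[0.973, 0.233, 0.003], [0.233, -0.973, -0.002], [0.003, 0.003, -1.0]]
wrist_force: [-0.2, -0.0, 0.4]
finger_gap: 51.2
clock: 16.8
position: [574.8, -281.3, 187.9]
orientation: [[0.972, 0.233, 0.007], [0.233, -0.972, -0.003], [0.006, 0.005, -1.0]]
wrist_force: [-1.2, 0.5, 6.5]
finger_gap: 24.7
```

```bash
python3 -m creep '[[[0,0,0],[0,0,0.5],1],[[0,0,0],[0,0,1],1],[[0,0,0],[0,0,1],1]]'; python3 -m creep '[[[0,0,-0.05],[0,0.2,0.5],1],[[0,0,-0.1],[0,0.6,1],1],[[0,0,-0.1],[0,1,1],1],[[0,0,-0.1],[0,1,1],1]]'; python3 -m creep '[[[0,0,-0.05],[0.07,0.5,0.5],1],[[0,0,-0.1],[0.07,1,0.9],1],[[0,0,-0.1],[0.07,1,0.9],1]]';python3 -m creep '[[[0,0,0],[0.07,0.5,0],1],[[0,0,0],[0.07,1,0],1],[[0,0,0],[0.07,1,0],1]]';python3 -m creep '[[[0,0,0],[0.07,0.5,0],1],[[0,0,0],[0.07,1,0],1],[[0,0,0],[0.07,1,0],1]]'
python3 - <<'E'
from h import *
st=manip.state();f=cam('side'); save(f,'s10.png',(200,150,400,300),4)
E
```

```text
clock: 17.1
position: [576.0, -282.1, 276.1]
orientation: [[0.972, 0.234, 0.018], [0.234, -0.972, -0.008], [0.015, 0.012, -1.0]]
wrist_force: [0.7, -0.5, 1.3]
finger_gap: 24.3
clock: 17.5
position: [576.3, -199.3, 358.8]
orientation: [[0.991, 0.134, 0.022], [0.134, -0.991, -0.009], [0.02, 0.012, -1.0]]
wrist_force: [-0.2, 0.8, -0.7]
finger_gap: 24.4
clock: 17.8
position: [581.9, -117.3, 435.4]
orientation: [[0.999, 0.03, 0.027], [0.03, -0.999, -0.012], [0.027, 0.012, -1.0]]
wrist_force: [-0.6, 0.5, 0.3]
finger_gap: 25.0
clock: 18.1
position: [587.6, -34.0, 434.5]
orientation: [[0.999, 0.034, 0.026], [0.034, -0.999, -0.011], [0.026, 0.011, -1.0]]
wrist_force: [-0.3, 0.3, -0.6]
finger_gap: 24.8
clock: 18.4
position: [593.4, 49.0, 433.0]
orientation: [[0.999, 0.038, 0.024], [0.038, -0.999, -0.01], [0.024, 0.011, -1.0]]
wrist_force: [0.6, -0.6, -0.9]
finger_gap: 24.5
```

View pics/s10.png

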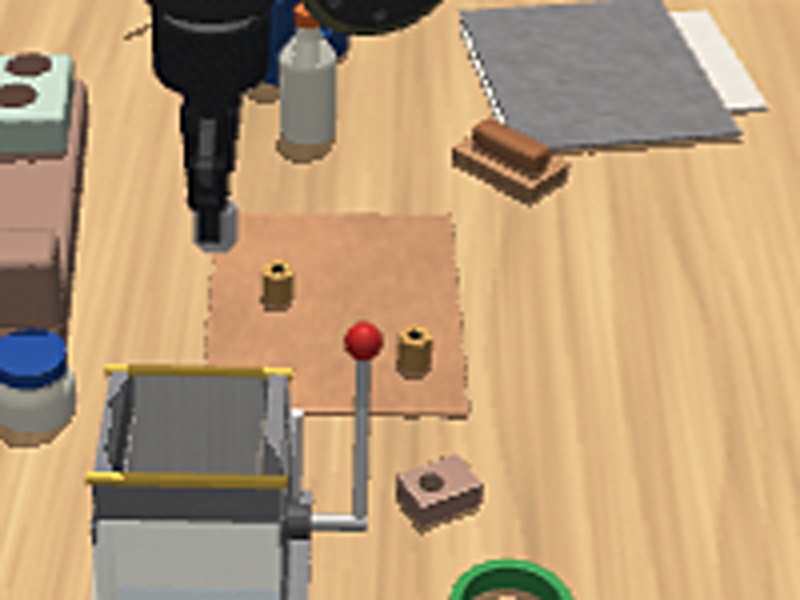

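```bash
python3 -m creep '[[[0.005,0.012,0],[0.02,0.5,0],1],[[0.01,0.018,0],[0.03,1,0],1],[[0.01,0.018,0],[0.03,1,0],1]]';python3 -m creep '[[[0,0,0],[0,0.4,-0.2],1],[[0,0,0],[0.01,0.6,-0.4],1],[[0,0,0],[0.01,0.6,-0.45],1],[[0,0,0],[0.01,0.6,-0.45],1],[[0,0,0],[0.01,0.6,-0.45],1]]'
python3 - <<'E'
from h import *
st=manip.state();f=cam('wrist'); save(f,'w11.png',None,1.4)
E
```

```text
clock: 18.75
position: [596.0, 129.7, 431.9]
orientation: [[0.999, 0.04, 0.003], [0.04, -0.999, -0.0], [0.003, 0.0, -1.0]]
wrist_force: [0.4, -0.3, 0.4]
finger_gap: 25.0
clock: 19.25
position: [597.0, 176.6, 396.5]
orientation: [[0.999, 0.039, 0.004], [0.039, -0.999, -0.0], [0.004, 0.0, -1.0]]
wrist_force: [-0.0, -0.0, 0.7]
finger_gap: 24.7
```

View pics/w11.png

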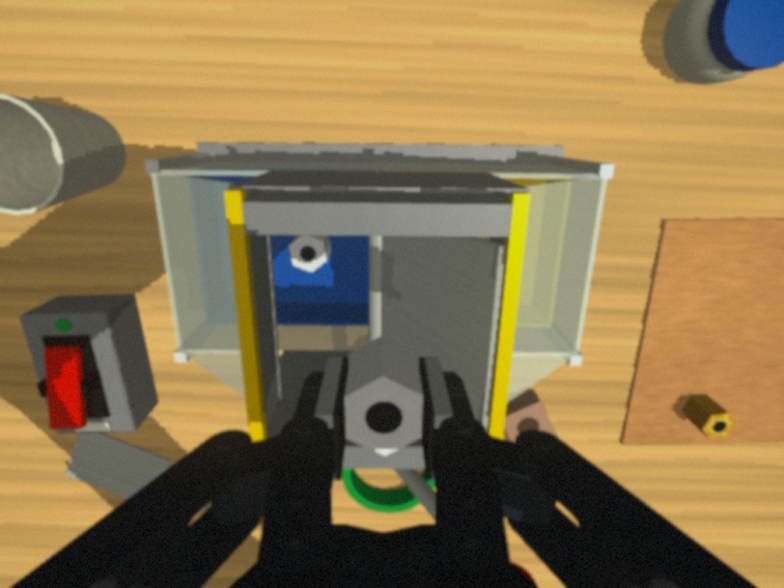

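```bash
python3 -m creep '[[[0,0,0],[0,0.03,-0.08],1],[[0,0,0],[0,0.03,-0.08],1],[[0,0,0],[0,0.03,-0.08],0.4],[[0,0,0],[0,0.03,-0.08],0.4],[[0,0,0],[0,0.03,-0.08],0.4],[[0,0,0],[0,0.03,-0.08],0.4],[[0,0,0],[0,0.03,-0.08],0.4],[[0,0,0],[0,0.03,0.08],0.4]]'
python3 - <<'E'
from h import *
st=manip.state();f=cam('wrist'); save(f,'w12.png',None,1.4);
E
```

```text
clock: 20.1
position: [596.9, 179.1, 401.7]
orientation: [[0.999, 0.039, 0.002], [0.039, -0.999, -0.001], [0.001, 0.001, -1.0]]
wrist_force: [-0.0, -0.4, -1.0]
finger_gap: 51.6
```

View pics/w12.png

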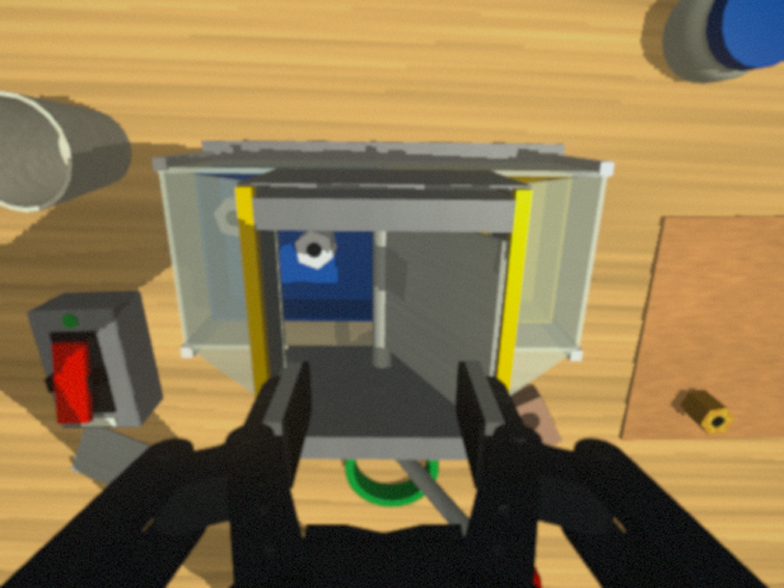

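Both aluminium spacers are in the blue side, at (313,250) and (232,215) under the cover. Next I'll move the lever to +.

```bash
python3 -m creep '[[[0,0,0],[0,0,0.5],0.8],[[0,0,0],[-0.4,-0.4,0.6],1],[[0,0,0],[-0.8,-0.8,0.6],1],[[0,0,0],[-1,-0.9,0.6],1]]'; python3 -m creep '[[[0,0,0],[-0.2,-0.4,0],1],[[0,0,0],[-0.33,-0.6,-0.1],1],[[0,0,0],[-0.33,-0.6,-0.1],1],[[0,0,0],[-0.33,-0.6,-0.1],1]]'
```

```text
clock: 20.55
position: [515.4, 104.6, 456.6]
orientation: [[0.999, 0.037, 0.01], [0.037, -0.999, 0.001], [0.01, -0.001, -1.0]]
wrist_force: [0.5, 0.1, 1.4]
finger_gap: -0.2
clock: 20.95
position: [488.8, 56.3, 449.7]
orientation: [[0.999, 0.037, 0.012], [0.037, -0.999, 0.002], [0.012, -0.002, -1.0]]
wrist_force: [0.1, 0.4, -0.4]
finger_gap: -0.0
```

```bash
python3 -m creep '[[[0,0.01,0],[0,0,-0.4],1],[[0,0.01,0],[0,0.1,-0.8],1],[[0,0.01,0],[0,0.2,-0.8],1],[[0,0.01,0],[0,0.2,-0.8],1]]'; python3 -m creep '[[[0,0,0],[0,0.15,0],1],[[0,0,0],[0,0.3,0],1],[[0,0,0],[0,0.45,0],1],[[0,0,0],[0,0.6,0],1],[[0,0,0],[0,0.7,0],1],[[0,0,0],[0,0.8,0],1],[[0,0,0],[0,0.9,0],1],[[0,0,0],[0,1,0],1],[[0,0,0],[0,1,0],1]]'; python3 -m creep '[[[0,0,0],[0,0.1,0],1],[[0,0,0],[0,0.2,0],1],[[0,0,0],[0,0.3,0],1],[[0,0,0],[0,0.4,0],1],[[0,0,0],[0,0.5,0],1],[[0,0,0],[0,0.58,0],1],[[0,0,0],[0,0.65,0],1],[[0,0,0],[0,0.65,0],1]]'
```

```text
clock: 21.35
position: [489.2, 73.4, 386.5]
orientation: [[0.999, 0.038, 0.002], [0.038, -0.999, 0.001], [0.002, -0.001, -1.0]]
wrist_force: [1.0, -0.4, 1.6]
finger_gap: -0.1
clock: 22.25
position: [489.2, 154.3, 386.1]
orientation: [[0.999, 0.039, 0.001], [0.039, -0.999, 0.001], [0.001, -0.001, -1.0]]
wrist_force: [-0.3, -0.3, -0.1]
finger_gap: -0.1
clock: 23.05
position: [489.2, 207.0, 386.0]
orientation: [[0.999, 0.04, 0.001], [0.04, -0.999, 0.001], [0.001, -0.001, -1.0]]
wrist_force: [0.2, -0.3, 0.8]
finger_gap: 0.1
```

```bash
python3 -m creep '[[[0,0,0],[0,0.04,0],1],[[0,0,0],[0,0.08,0],1],[[0,0,0],[0,0.08,0],1],[[0,0,0],[0,0.08,0],1]]'
python3 - <<'E'
from h import *
st=manip.state();f=cam('wrist'); save(f,'w13.png',None,1.4);pickle.dump((f,st),open('w13.pkl','wb'))
E
```

```text
clock: 23.45
position: [489.4, 211.7, 386.2]
orientation: [[0.999, 0.038, 0.0], [0.038, -0.999, -0.004], [0.0, 0.004, -1.0]]
wrist_force: [1.0, -9.8, 0.2]
finger_gap: 0.0
```

View pics/w13.png

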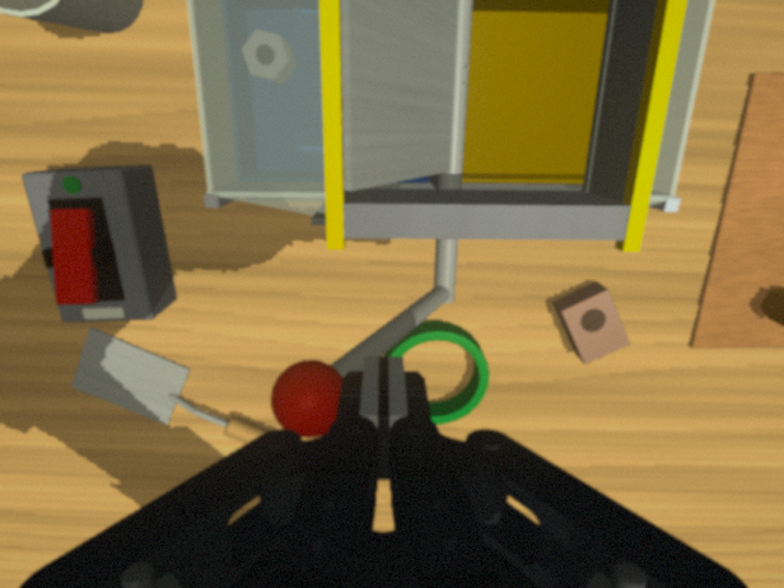

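Lever is against the left stop and the yellow tray is open below the flap. Now brass D.

```bash
python3 -m creep '[[[0,0,0],[0,-0.3,0],0.8],[[0,0,0],[0,-0.7,0.5],0.4],[[0,0,0],[0,-1,0.7],0.4],[[0,0,0],[0,-1,0.7],0.4]]'; python3 -m creep '[[[0,0,0],[-0.1,-0.5,0],0.4],[[0,0,0],[-0.1,-1,0],0.4],[[0,0,0],[-0.1,-1,0],0.4]]';python3 -m creep '[[[0,0,-0.05],[-0.2,-0.5,0],0.4],[[0,0,-0.1],[-0.2,-1,0],0.4],[[0,0,-0.1],[-0.2,-1,0],0.4]]';python3 -m creep '[[[0,0,-0.1],[-0.2,-0.5,-0.4],0.4],[[0,0,-0.2],[-0.2,-0.9,-0.9],0.4],[[0,0,-0.2],[-0.2,-0.9,-1],0.4],[[0,0,-0.2],[-0.2,-0.9,-1],0.4],[[0,0,-0.2],[-0.2,-0.9,-1],0.4]]'
python3 - <<'E'
from h import *
st=manip.state();f=cam('wrist'); save(f,'w14.png',None,1.4);pickle.dump((f,st),open('w14.pkl','wb'))
E
```

```text
clock: 23.9
position: [489.4, 129.3, 446.6]
orientation: [[0.999, 0.035, 0.007], [0.035, -0.999, -0.001], [0.007, 0.001, -1.0]]
wrist_force: [0.4, 0.8, 0.1]
finger_gap: 51.3
clock: 24.2
position: [481.0, 46.7, 447.0]
orientation: [[0.999, 0.032, 0.008], [0.032, -0.999, -0.0], [0.008, 0.001, -1.0]]
wrist_force: [0.4, -0.4, 0.1]
finger_gap: 51.0
clock: 24.5
position: [464.7, -35.7, 447.0]
orientation: [[0.997, -0.078, 0.009], [-0.078, -0.997, -0.001], [0.009, 0.001, -1.0]]
wrist_force: [0.3, 0.9, -0.5]
finger_gap: 51.2
clock: 25.0
position: [449.1, -107.0, 367.8]
orientation: [[0.959, -0.282, 0.009], [-0.282, -0.959, -0.004], [0.01, 0.001, -1.0]]
wrist_force: [-0.5, -0.6, 1.0]
finger_gap: 51.2
```

View pics/w14.png

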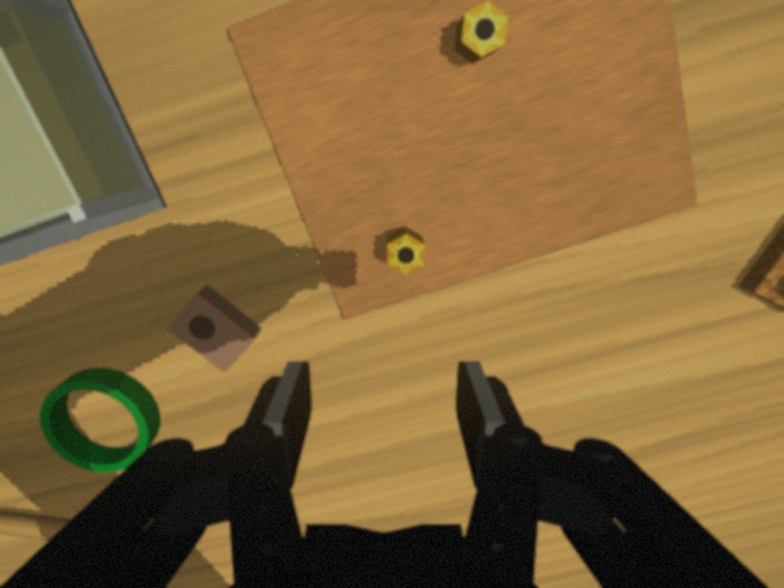

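Run:
```python
from h import *
f,st=pickle.load(open('w14.pkl','rb'));
for p in((405,254),(485,29)): print(atz(f,(p[0]/1.4,p[1]/1.4),34,st))
u,v=int(405/1.4),int(254/1.4); a=f['color'][v-20:v+20,u-20:u+20,::-1]
u,v=int(485/1.4),20; b=f['color'][0:40,u-20:u+20,::-1]
cv2.imwrite('pics/z14.png',cv2.resize(np.hstack([a,b]),(800,400),interpolation=cv2.INTER_CUBIC))
```

```text
[ 449.72429422 -122.73513729   34.        ]
[ 569.81584457 -205.91764485   34.        ]
```

View pics/z14.png

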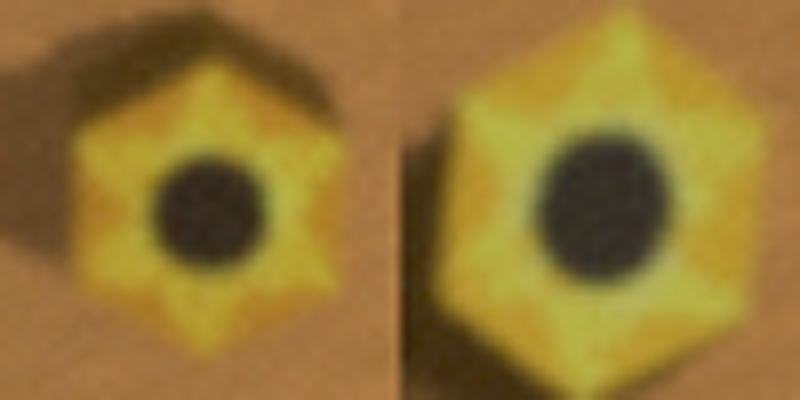

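```bash
python3 -m creep '[[[0,0.008,0],[0.02,-0.1,-0.5],0.4],[[0,0.008,0],[0.02,-0.2,-0.9],0.4],[[0,0.008,0],[0.02,-0.2,-1],0.4],[[0,0.008,0],[0.02,-0.2,-1],0.4]]'; python3 -m creep '[[[0,0,0],[0,0,-0.4],0.4],[[0,0,0],[0,0,-0.8],0.4],[[0,0,0],[0,0,-0.8],0.4],[[0,0,0],[0,0,-0.8],0.4]]'
```

```text
clock: 25.45
position: [451.1, -122.2, 288.8]
orientation: [[0.96, -0.281, 0.001], [-0.281, -0.96, -0.004], [0.002, 0.003, -1.0]]
wrist_force: [-0.3, -0.3, 0.4]
finger_gap: 51.3
clock: 25.85
position: [452.0, -121.9, 227.5]
orientation: [[0.96, -0.28, 0.004], [-0.28, -0.96, -0.005], [0.005, 0.004, -1.0]]
wrist_force: [-0.1, -0.1, 1.4]
finger_gap: 51.2
```

```bash
python3 -m creep '[[[0.004,0.004,0],[-0.02,-0.01,-0.3],0.4],[[0.004,0.004,0],[-0.02,-0.01,-0.57],0.4],[[0.004,0.004,0],[-0.02,-0.01,-0.57],0.4],[[0.004,0.004,0],[-0.02,-0.01,-0.57],0.4],[[0.004,0.004,0],[-0.02,-0.01,-0.57],0.7],[[0.004,0.004,0],[-0.02,-0.01,-0.57],1],[[0.004,0.004,0],[-0.02,-0.01,-0.57],1],[[0.004,0.004,0],[-0.02,-0.01,-0.57],1],[[0.004,0.004,0],[-0.02,-0.01,-0.57],1]]' 80; python3 -m creep '[[[0,0,0],[0,0,0.5],1],[[0,0,0],[0,0,1],1],[[0,0,0],[0,0,1],1]]'
```

```text
clock: 26.75
position: [451.3, -122.7, 184.2]
orientation: [[0.96, -0.279, 0.003], [-0.279, -0.96, -0.001], [0.003, 0.0, -1.0]]
wrist_force: [-1.5, 1.6, 7.0]
finger_gap: 24.2
clock: 27.05
position: [452.7, -123.0, 271.2]
orientation: [[0.96, -0.279, 0.014], [-0.279, -0.96, -0.002], [0.014, -0.002, -1.0]]
wrist_force: [1.0, 0.1, -0.4]
finger_gap: 24.6
```

```bash
python3 -m creep '[[[0,0,0.05],[0.3,0.2,0.5],1],[[0,0,0.1],[0.6,0.4,1],1],[[0,0,0.1],[0.6,0.4,1],1],[[0,0,0.1],[0.6,0.4,1],1]]'; python3 -m creep '[[[0,0,0.05],[0.3,0.5,0.5],1],[[0,0,0.1],[0.6,1,1],1],[[0,0,0.1],[0.6,1,1],1]]';python3 -m creep '[[[0,0,0.05],[0.2,0.5,0],1],[[0,0,0.1],[0.3,1,0],1],[[0,0,0.1],[0.3,1,0],1]]';python3 -m creep '[[[0,0.007,0],[0.1,0.5,0],1],[[0,0.015,0],[0.2,1,0],1],[[0,0.015,0],[0.2,1,0],1]]'
```

```text
clock: 27.45
position: [501.3, -90.5, 352.2]
orientation: [[0.984, -0.177, 0.016], [-0.177, -0.984, -0.0], [0.015, -0.003, -1.0]]
wrist_force: [0.6, -0.2, -1.1]
finger_gap: 24.2
clock: 27.75
position: [549.9, -9.1, 433.3]
orientation: [[0.997, -0.071, 0.016], [-0.071, -0.997, 0.002], [0.016, -0.003, -1.0]]
wrist_force: [0.6, 0.1, -1.2]
finger_gap: 24.4
clock: 28.05
position: [574.2, 74.4, 430.1]
orientation: [[0.999, 0.038, 0.012], [0.038, -0.999, 0.003], [0.012, -0.003, -1.0]]
wrist_force: [0.2, -0.2, -2.2]
finger_gap: 24.4
clock: 28.35
position: [590.4, 157.6, 426.7]
orientation: [[0.999, 0.041, -0.009], [0.041, -0.999, 0.002], [-0.009, -0.003, -1.0]]
wrist_force: [0.2, 0.2, -1.4]
finger_gap: 24.7
```

```bash
python3 -m creep '[[[0,-0.008,0],[0.08,0.2,-0.2],1],[[0,-0.008,0],[0.08,0.26,-0.4],1],[[0,-0.008,0],[0.08,0.26,-0.43],1],[[0,-0.008,0],[0.08,0.26,-0.43],1],[[0,-0.008,0],[0.08,0.26,-0.43],1]]'
python3 - <<'E'
from h import *
st=manip.state();f=cam('wrist'); save(f,'w15.png',None,1.4)
E
```

```text
clock: 28.85
position: [596.7, 177.4, 393.4]
orientation: [[0.999, 0.04, 0.001], [0.04, -0.999, 0.002], [0.001, -0.002, -1.0]]
wrist_force: [0.2, -0.6, -1.1]
finger_gap: 24.3
```

View pics/w15.png

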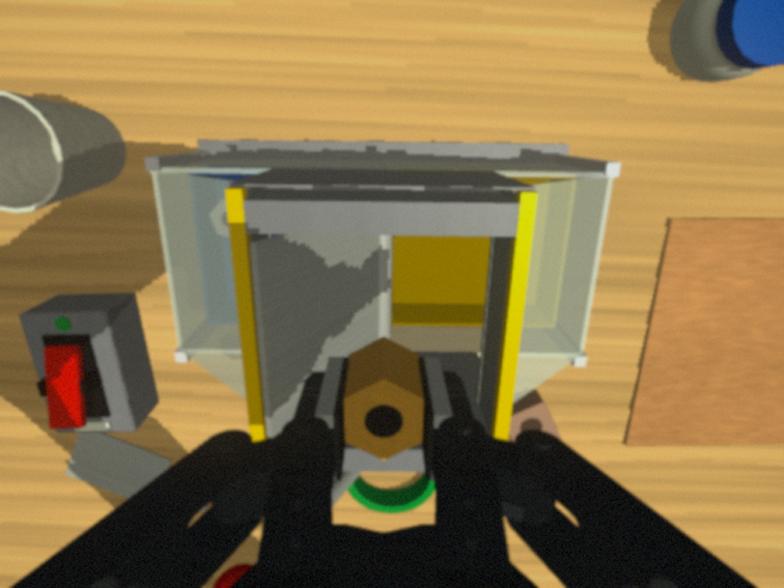

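```bash
python3 -m creep '[[[0,0,0],[0,0.02,-0.04],1],[[0,0,0],[0,0.02,-0.04],0.4],[[0,0,0],[0,0.02,-0.04],0.4],[[0,0,0],[0,0.02,-0.04],0.4],[[0,0,0],[0,0.02,-0.04],0.4],[[0,0,0],[0,0.02,-0.04],0.4],[[0,0,0],[0,0.02,0.04],0.4],[[0,0,0],[0,0.02,0.1],0.4]]'
python3 - <<'E'
from h import *
st=manip.state();f=cam('wrist'); save(f,'w16.png',None,1.4)
E
```

```text
clock: 29.7
position: [596.8, 179.1, 402.4]
orientation: [[0.999, 0.04, 0.002], [0.04, -0.999, 0.003], [0.002, -0.003, -1.0]]
wrist_force: [1.4, -0.1, 1.1]
finger_gap: 51.0
```

View pics/w16.png

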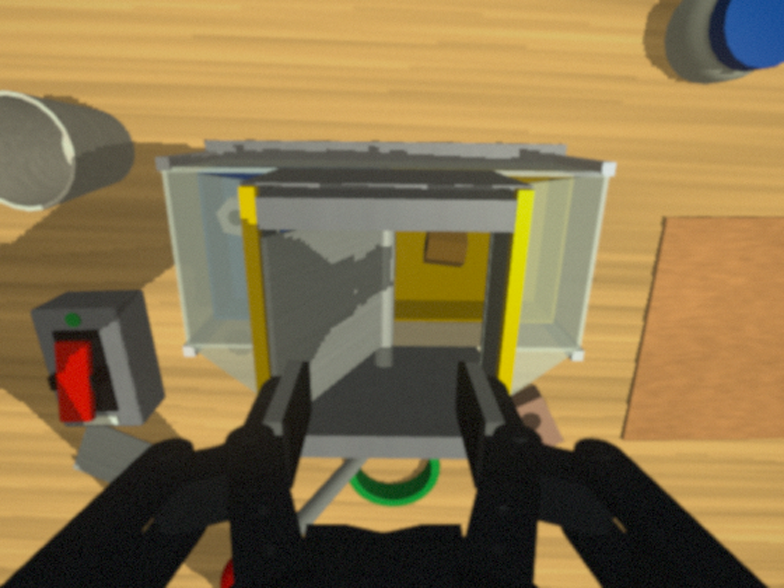

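Brass is in the yellow tray at (446,248). Last is brass B, near (570,−206), yaw −20°.

```bash
python3 -m creep '[[[0,0,0],[0,0,0.25],0.4],[[0,0,0],[0,-0.5,0.3],0.4],[[0,0,0],[0,-1,0.3],0.4],[[0,0,0],[0,-1,0.3],0.4]]'; python3 -m creep '[[[0,0,0],[-0.1,-0.5,0],0.4],[[0,0,0],[-0.1,-1,0],0.4],[[0,0,0],[-0.1,-1,0],0.4]]';python3 -m creep '[[[0,0,-0.06],[-0.1,-0.5,0],0.4],[[0,0,-0.12],[-0.1,-1,0],0.4],[[0,0,-0.12],[-0.1,-1,0],0.4]]';python3 -m creep '[[[0,0,-0.13],[-0.1,-0.5,-0.3],0.4],[[0,0,-0.25],[-0.1,-1,-0.7],0.4],[[0,0,-0.25],[-0.1,-1,-1],0.4],[[0,0,-0.25],[-0.1,-1,-1],0.4],[[0,0,-0.25],[-0.1,-1,-1],0.4]]'
python3 - <<'E'
from h import *
st=manip.state();f=cam('wrist'); save(f,'w17.png',None,1.4);pickle.dump((f,st),open('w17.pkl','wb'))
E
```

```text
clock: 30.15
position: [596.7, 95.6, 429.2]
orientation: [[0.999, 0.037, 0.005], [0.037, -0.999, 0.003], [0.005, -0.003, -1.0]]
wrist_force: [0.3, 1.2, 0.6]
finger_gap: 51.4
clock: 30.45
position: [588.3, 12.2, 430.4]
orientation: [[0.999, 0.033, 0.007], [0.033, -0.999, 0.003], [0.007, -0.003, -1.0]]
wrist_force: [0.7, 0.3, -0.6]
finger_gap: 51.3
clock: 30.75
position: [580.0, -70.9, 431.1]
orientation: [[0.995, -0.098, 0.008], [-0.098, -0.995, 0.001], [0.008, -0.002, -1.0]]
wrist_force: [-0.2, -0.3, 0.2]
finger_gap: 51.5
clock: 31.25
position: [572.3, -150.4, 351.8]
orientation: [[0.936, -0.351, 0.008], [-0.351, -0.936, -0.002], [0.008, -0.001, -1.0]]
wrist_force: [0.2, -0.4, 1.4]
finger_gap: 51.5
```

View pics/w17.png

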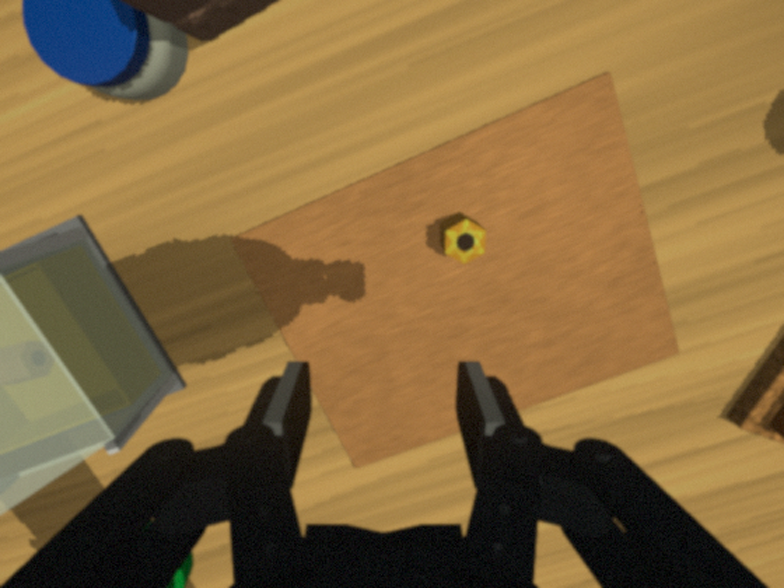

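Run:
```python
from h import *
f,st=pickle.load(open('w17.pkl','rb'));
for p in((465,241),): print(atz(f,(p[0]/1.4,p[1]/1.4),34,st))
u,v=int(465/1.4),int(241/1.4); a=f['color'][v-20:v+20,u-20:u+20,::-1]
cv2.imwrite('pics/z17.png',cv2.resize(a,(400,400),interpolation=cv2.INTER_CUBIC))
```

```text
[ 570.14108586 -205.462366     34.        ]
```

View pics/z17.png

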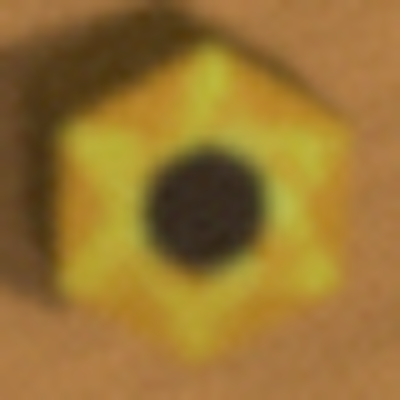

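```bash
python3 -m creep '[[[0,0.008,0],[-0.02,-0.35,-0.5],0.4],[[0,0.008,0],[-0.02,-0.7,-0.9],0.4],[[0,0.008,0],[-0.02,-0.7,-1],0.4],[[0,0.008,0],[-0.02,-0.7,-1],0.4],[[0,0.008,0],[-0.02,-0.7,-1],0.4]]'; python3 -m creep '[[[0,0,0],[0,0,-0.4],0.4],[[0,0,0],[0,0,-0.6],0.4],[[0,0,0],[0,0,-0.6],0.4],[[0,0,0],[0,0,-0.6],0.4]]'
```

```text
clock: 31.8
position: [571.7, -205.4, 275.7]
orientation: [[0.937, -0.349, 0.005], [-0.349, -0.937, -0.003], [0.006, 0.001, -1.0]]
wrist_force: [0.3, -0.2, 0.6]
finger_gap: 51.8
clock: 32.2
position: [572.1, -205.1, 228.8]
orientation: [[0.937, -0.349, 0.006], [-0.349, -0.937, -0.003], [0.007, 0.001, -1.0]]
wrist_force: [0.5, -0.1, 0.5]
finger_gap: 51.1
```

```bash
python3 -m creep '[[[0.003,0.006,0],[-0.01,-0.01,-0.3],0.4],[[0.003,0.006,0],[-0.01,-0.01,-0.58],0.4],[[0.003,0.006,0],[-0.01,-0.01,-0.58],0.4],[[0.003,0.006,0],[-0.01,-0.01,-0.58],0.4],[[0.003,0.006,0],[-0.01,-0.01,-0.58],0.7],[[0.003,0.006,0],[-0.01,-0.01,-0.58],1],[[0.003,0.006,0],[-0.01,-0.01,-0.58],1],[[0.003,0.006,0],[-0.01,-0.01,-0.58],1],[[0.003,0.006,0],[-0.01,-0.01,-0.58],1]]' 80; python3 -m creep '[[[0,0,0],[0,0,0.5],1],[[0,0,0],[0,0,1],1],[[0,0,0],[0,0,1],1]]'; python3 -m creep '[[[0,0,0.06],[0,0.2,0.5],1],[[0,0,0.12],[0,0.6,1],1],[[0,0,0.12],[0,0.8,1],1],[[0,0,0.12],[0,0.8,1],1]]'; python3 -m creep '[[[0,0,0.06],[0.1,0.5,0.5],1],[[0,0,0.12],[0.1,1,0.9],1],[[0,0,0.12],[0.1,1,0.9],1]]'
```

```text
clock: 33.1
position: [572.0, -206.0, 184.8]
orientation: [[0.937, -0.348, 0.003], [-0.348, -0.937, -0.001], [0.003, 0.0, -1.0]]
wrist_force: [-0.9, 0.9, 6.3]
finger_gap: 24.1
clock: 33.4
position: [573.4, -206.6, 272.6]
orientation: [[0.938, -0.348, 0.014], [-0.348, -0.938, -0.004], [0.015, -0.001, -1.0]]
wrist_force: [0.5, -0.9, 0.4]
finger_gap: 24.5
clock: 33.8
position: [573.6, -140.8, 354.4]
orientation: [[0.974, -0.225, 0.018], [-0.225, -0.974, -0.001], [0.018, -0.003, -1.0]]
wrist_force: [0.0, -1.2, -2.9]
finger_gap: 24.3
clock: 34.1
position: [581.8, -58.9, 430.0]
orientation: [[0.995, -0.098, 0.023], [-0.098, -0.995, 0.001], [0.023, -0.004, -1.0]]
wrist_force: [-0.3, -0.5, 0.2]
finger_gap: 24.1
```

```bash
python3 -m creep '[[[0,0,0.06],[0.07,0.5,0],1],[[0,0,0.12],[0.07,1,0],1],[[0,0,0.12],[0.07,1,0],1]]'; python3 -m creep '[[[0,0.007,0],[0.05,0.5,0],1],[[0,0.016,0],[0.07,1,0],1],[[0,0.016,0],[0.07,1,0],1]]'; python3 -m creep '[[[0,0,0],[0,0.4,0],1],[[0,0,0],[0.01,0.7,-0.2],1],[[0,0,0],[0.01,0.87,-0.38],1],[[0,0,0],[0.01,0.87,-0.4],1],[[0,0,0],[0.01,0.87,-0.4],1]]'
python3 - <<'E'
from h import *
st=manip.state();f=cam('wrist'); save(f,'w18.png',None,1.4)
E
```

```text
clock: 34.4
position: [587.5, 24.2, 427.9]
orientation: [[0.999, 0.032, 0.02], [0.032, -0.999, 0.005], [0.02, -0.004, -1.0]]
wrist_force: [0.1, -0.6, -1.6]
finger_gap: 24.1
clock: 34.7
position: [593.4, 107.2, 425.2]
orientation: [[0.999, 0.035, -0.001], [0.035, -0.999, 0.005], [-0.001, -0.005, -1.0]]
wrist_force: [-0.7, -0.5, -2.3]
finger_gap: 24.4
clock: 35.2
position: [594.3, 175.9, 391.9]
orientation: [[0.999, 0.034, -0.003], [0.034, -0.999, 0.003], [-0.003, -0.003, -1.0]]
wrist_force: [-1.1, -0.4, -1.4]
finger_gap: 24.5
```

View pics/w18.png

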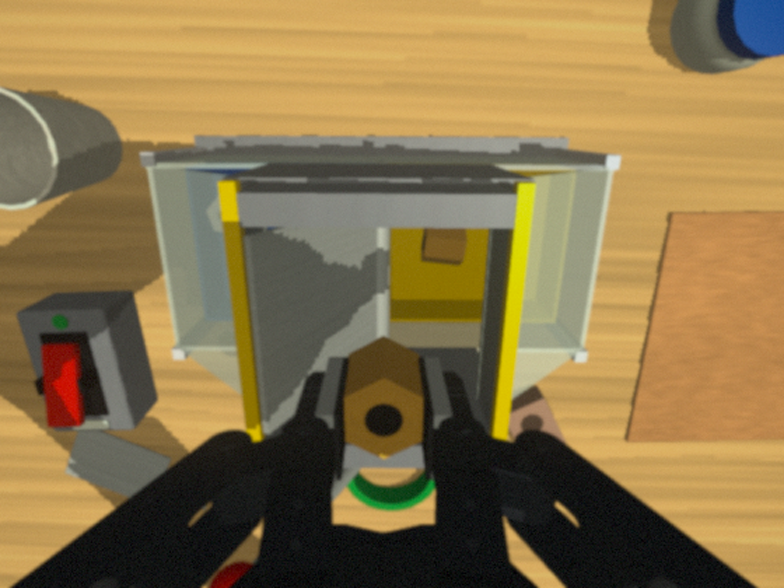

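```bash
python3 -m creep '[[[0,0,0],[0.03,0.04,-0.04],1],[[0,0,0],[0.03,0.04,-0.04],1],[[0,0,0],[0.03,0.04,-0.04],0.4],[[0,0,0],[0.03,0.04,-0.04],0.4],[[0,0,0],[0.03,0.04,-0.04],0.4],[[0,0,0],[0.03,0.04,-0.04],0.4],[[0,0,0],[0.03,0.04,-0.04],0.4],[[0,0,0],[0.03,0.04,0.04],0.4],[[0,0,0],[0.03,0.04,0.1],0.4]]'
python3 - <<'E'
from h import *
st=manip.state();f=cam('wrist'); save(f,'w19.png',None,1.4)
E
```

```text
clock: 36.15
position: [596.8, 178.9, 401.8]
orientation: [[0.999, 0.034, -0.001], [0.034, -0.999, 0.004], [-0.001, -0.004, -1.0]]
wrist_force: [0.0, -0.1, 0.5]
finger_gap: 50.8
```

View pics/w19.png

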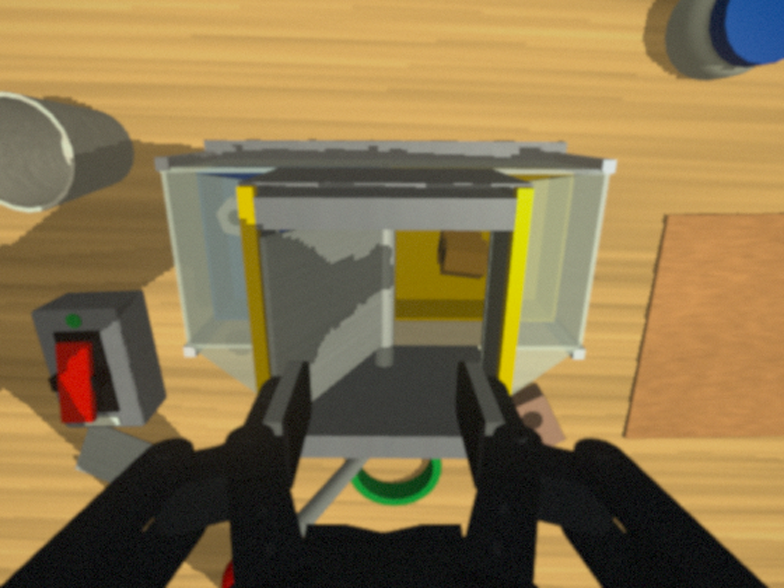

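```bash
python3 -m creep '[[[0,0,0],[0,0,0.5],0.7],[[0,0,0],[-0.1,0.5,0.6],1],[[0,0,0],[-0.2,1,0.6],1],[[0,0,0],[-0.2,1,0.6],1]]'
python3 - <<'E'
from h import *
st=manip.state();f=cam('wrist'); save(f,'w20.png',None,1.4); f=cam('scene'); save(f,'sc20.png',(280,200,400,310),6)
E
python3 -m creep '[[[0,0,0],[-0.3,0.5,0],1],[[0,0,0],[-0.6,1,0],1],[[0,0,0],[-0.6,1,0],1]]'; python3 -m creep '[[[0,0,0],[-0.4,0.5,0],1],[[0,0,0],[-0.9,0.9,-0.5],1],[[0,0,0],[-0.9,0.9,-0.9],1],[[0,0,0],[-0.9,0.9,-0.9],1],[[0,0,0],[-0.9,0.9,-0.9],1]]'
python3 - <<'E'
from h import *
f=cam('scene'); save(f,'sc21.png',(280,200,400,310),6)
f=cam('side'); save(f,'s21.png',(190,180,390,410),2.6)
E
```

```text
clock: 36.6
position: [579.9, 262.5, 450.8]
orientation: [[0.999, 0.038, 0.0], [0.038, -0.999, 0.005], [0.001, -0.005, -1.0]]
wrist_force: [-0.2, -1.8, -0.6]
finger_gap: 0.0
clock: 37.0
position: [530.8, 342.4, 450.6]
orientation: [[0.999, 0.039, -0.0], [0.039, -0.999, 0.005], [0.0, -0.005, -1.0]]
wrist_force: [0.2, -0.2, 0.2]
finger_gap: -0.0
clock: 37.5
position: [459.4, 413.6, 379.1]
orientation: [[0.999, 0.039, 0.001], [0.039, -0.999, 0.003], [0.001, -0.003, -1.0]]
wrist_force: [0.0, -0.4, 0.6]
finger_gap: -0.1
```

View pics/w20.png

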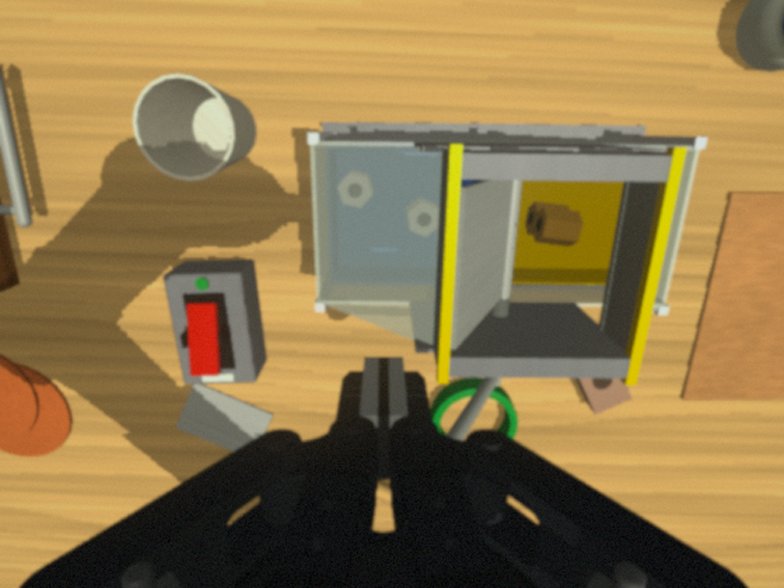

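View pics/sc21.png

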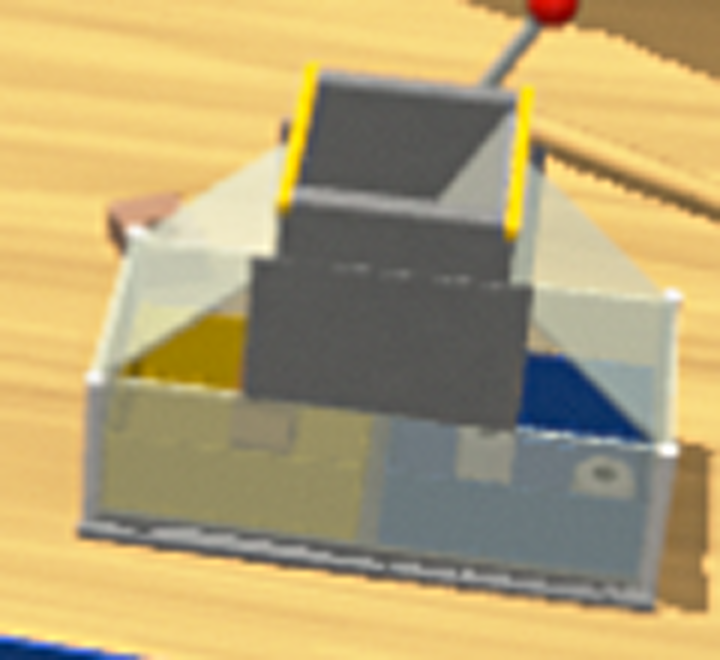

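View pics/s21.png

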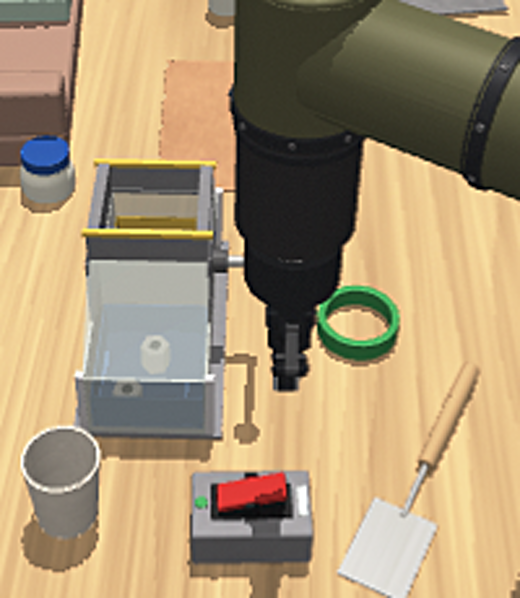

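Run:
```python
import cv2
a=cv2.imread('pics/w20.png');b=cv2.imread('pics/w19.png');c=cv2.imread('pics/sc21.png')
o=[cv2.resize(a[160:320,500:640],(350,400)),cv2.resize(b[170:330,390:620],(445,400))]
cv2.imwrite('pics/z20.png',cv2.hconcat(o))
```

```text
(no output)
```

View pics/z20.png

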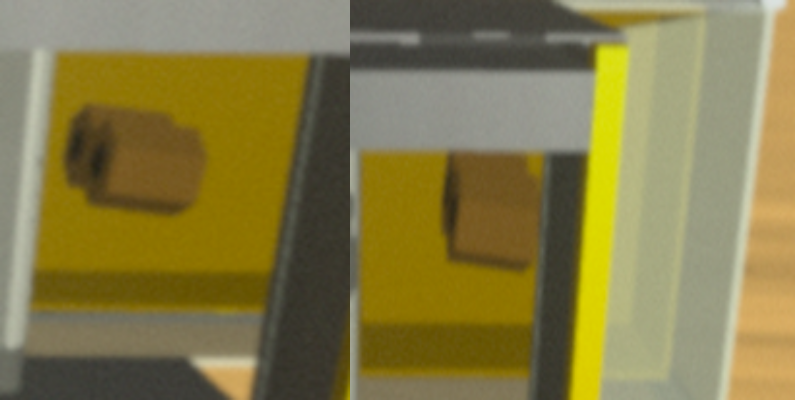

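Both brass spacers lie side by side in the yellow tray, with two bores visible. Both aluminium ones are in the blue tray. Now switching off.

```bash
python3 -m creep '[[[0,0,0],[0,0.02,-0.5],1],[[0,0,0],[0,0.04,-1],1],[[0,0,0],[0,0.04,-1],1],[[0,0,0],[0,0.04,-1],1],[[0,0,0],[0,0.04,-1],1]]'; python3 -m creep '[[[0,0,0],[0,0,-0.3],1],[[0,0,0],[0,0,-0.5],1],[[0,0,0],[0,0,-0.6],1],[[0,0,0],[0,0,-0.7],1],[[0,0,0],[0,0,-0.8],1],[[0,0,0],[0,0,-0.8],1],[[0,0,0],[0,0,-0.8],1]]'
```

```text
clock: 38.1
position: [461.1, 416.8, 306.0]
orientation: [[0.999, 0.037, 0.007], [0.037, -0.999, 0.011], [0.008, -0.011, -1.0]]
wrist_force: [0.4, 0.1, 0.2]
finger_gap: -0.0
clock: 38.8
position: [461.2, 416.9, 242.1]
orientation: [[0.999, 0.037, 0.008], [0.037, -0.999, 0.011], [0.008, -0.011, -1.0]]
wrist_force: [-0.8, -0.7, -0.2]
finger_gap: 0.2
```

```bash
python3 -m creep '[[[0,0,0],[-0.02,0,-0.05],1],[[0,0,0],[-0.02,0,-0.1],1],[[0,0,0],[-0.02,0,-0.1],1],[[0,0,0],[-0.02,0,-0.1],1]]'; python3 -m creep '[[[0,0,0],[0,0,0.3],1],[[0,0,0],[0,0,1],1],[[0,0,0],[0,0,1],1],[[0,0,0],[0,0,1],1]]'; python3 -m creep '[[[0,0,0],[0,0,0.5],1],[[0,0,0],[0,0,1],1],[[0,0,0],[0,0,1],1],[[0,0,0],[0,0,1],1]]'
python3 - <<'E'
from h import *
f=cam('wrist'); save(f,'w22.png',None,1.4)
f=cam('side'); save(f,'s22.png',(190,180,390,410),2.6)
f=cam('scene'); save(f,'sc22.png',None,1.4)
E
```

```text
clock: 39.2
position: [459.6, 417.0, 234.6]
orientation: [[0.999, 0.037, 0.008], [0.037, -0.999, 0.011], [0.009, -0.011, -1.0]]
wrist_force: [-1.7, -0.1, 2.8]
finger_gap: 0.2
clock: 39.6
position: [459.9, 417.3, 317.2]
orientation: [[0.999, 0.037, 0.011], [0.037, -0.999, 0.015], [0.012, -0.015, -1.0]]
wrist_force: [-0.7, -0.0, -1.2]
finger_gap: 0.1
clock: 40.0
position: [459.9, 417.4, 397.0]
orientation: [[0.999, 0.037, 0.011], [0.037, -0.999, 0.016], [0.011, -0.016, -1.0]]
wrist_force: [0.1, 0.0, -1.6]
finger_gap: 0.1
```

View pics/w22.png

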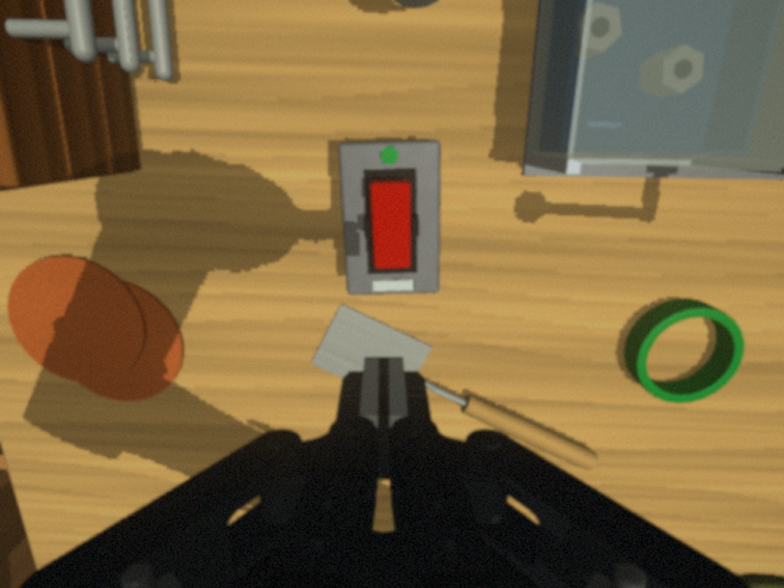

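View pics/s22.png

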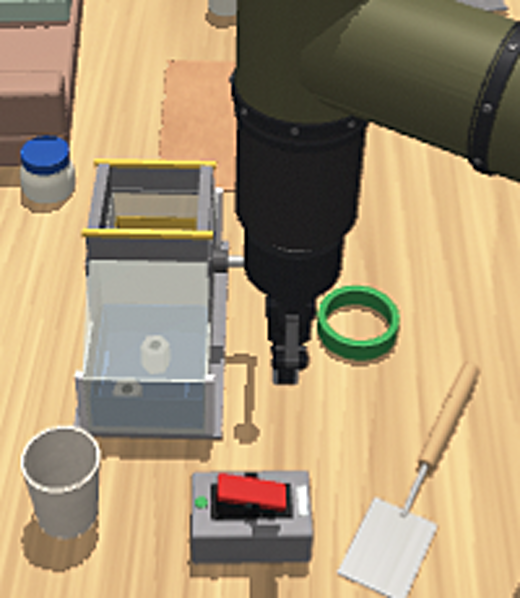

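View pics/sc22.png

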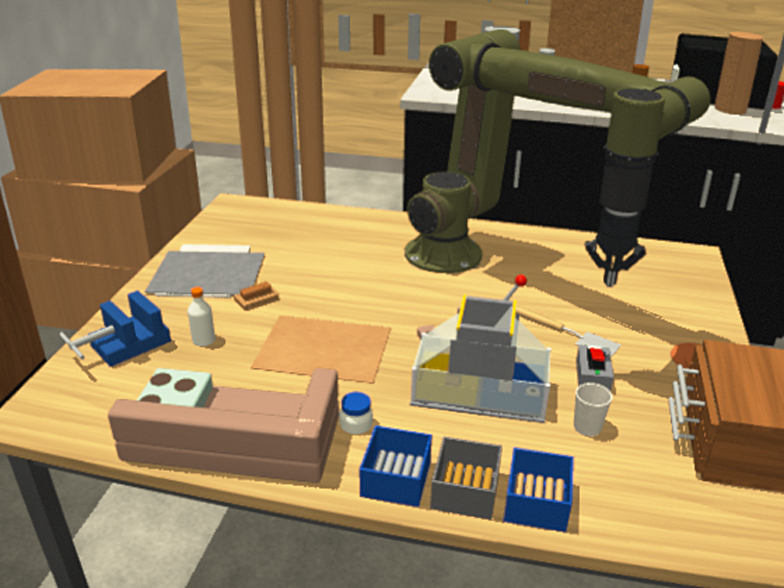

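The rocker is off with its far end raised. The board is empty, the bystanders are undisturbed and the robot is clear of everything.

```bash
python3 -c "
from workcell import manip
print(manip.hand_in())"
```

```text
the job is handed in; nothing more can be done
None
```

I switched the chute on and sorted all four spacers on the board. The two aluminium ones went into the blue tray (left) with the lever fully right, and the two brass ones into the yellow tray (right) with the lever fully left. I then switched the chute off and handed in at about 40 s.

- **Trays:** the last pictures show both aluminium spacers in the blue tray. The last clear view into the yellow tray, taken before I switched off, shows both brass spacers lying side by side.
- **Switch and bench:** the rocker's far end is raised, so it is off. The board is empty, the other things stand where they were, and the gripper is clear of everything.
- **Lever:** I judged it to be at each stop from the push force, about 14 N and 10 N, and from the pictures. I had no direct angle reading.

No check failed. I saw no spacer knocked aside and no grip slip. The wrist force never read above 14 N.

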